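Sort the loose hub flanges, film roll and bottle to their places

ROBOT

A 6-joint arm with a two-finger parallel gripper is mounted at the origin on the work surface; the furniture and walls round the work are solid. World frame = base frame: x ahead of the robot, y to its left, z up, the work surface at z = 0. Lengths are in m, angles in rad, forces in N, time in s.
With the tool pointing down it reaches from about 0.375 to 0.9 m from the base axis. Payload 3.1 kg.
Tool frame: the origin (TCP) lies midway between the tips of the shut fingers; the grasp point (between the pads) lies 19 mm behind it; z points along the fingers, y is the direction in which the jaws open and shut (so a half turn about z gives the same grasp; the last joint's range is limited). The gripper opens to 85 mm and grips with 20 to 120 N. Pads are 22 mm wide; open, the fingers measure 114 mm over their backs; the gripper's body (76 mm by 85 mm) begins 54 mm behind the grasp point. The pads swing forward as they close: fully open they stand 13 mm farther back than shut.
Start: joints at [-1.415, 0.527, 1.433, -0, 1.181, -0.178], TCP at [0.205, -0.59, 0.231] pointing down, gripper open.
Joint ranges: [-3.08, 3.08], [-0.75, 2.2], [0.22, 2.44], [-1.43, 4.57], [0, 2.65], [-2.85, 2.85]. Speed limits (rad/s): [2.79, 2.79, 3.14, 3.14, 3.14, 3.14].

INTERFACE

Orientations are given as a unit quaternion [x, y, z, w].
In Python, from station import manip gives the robot as it stands.
- The arm moves only by the tool servo_tool, never from a script. Its argument "increments" is a list of rows, each an object with "hand": the closure, from 0 (fully open) to 1 (shut); "travel": the shift along the tool's x, y, z in mm, a list of three; "yaw": the turn about the tool's z in degrees. A call has 1 to 20 rows; each row shifts and turns the commanded pose from where the row before left it, along the tool's axes as they then stand; what a row does not reach is not made up. A row lasts 1/10 s, in which the tool goes at most 50 mm and 8.59 degrees, less where a joint would pass 70% of its speed; a pose out of reach is approached as far as the arm can. A call with a gripper value outside its range is refused whole. The fingers move at their own pace and stop on an object; "newtons" is the grip in N (left out, the last holds). Time passes only in rows, so rows that do not move let the fingers close. It gives the time, the measured TCP pose, the force and the opening at its end, in the units of the state.
- manip.sense(): the state, without advancing time (a new reading comes with each control period).
- manip.snapshot(name): name is "scene" or "top" or "wrist"; returns a dict with "pixels" (420x560x3 uint8, blue, green, red), "fx", "fy", "cx", "cy" (pixels), "R" (3x3) and "t" (3): a world point X has camera coordinates R X + t. Camera axes: x right, y down, z forward; pixel columns grow to the right and rows downward; lengths in m; the calibration is good to about 2 mm. A picture is of the moment at which its call begins. There is no depth.
- manip.sign_off(): hands the job in, once; it reports no verdict.
The state is a dict: "t": time; "q": joint angles; "qd": joint speeds; "tau": joint torques, N m; "tcp_pos": TCP position; "tool_rot": TCP orientation; "force": force on the tool from outside, world axes, zero at the start; "ft_torque": the same for the moment, N m; "finger_gap": opening from 0.0 (shut) to 1.0 (fully open).
Only numpy, scipy, OpenCV 4.12 (cv2) and the standard library are available. Lean on these libraries where they do the work, as an engineer would, in place of code of your own. Each camera call takes 0.05 s, during which the arm holds its last target.

TASK

Sort the loose handful on the bench: set the hub flange whose bolt holes match the stud plate fully down over the studs, and lay the other flange flat in the shallow square tray. Stand the masking-film roll upright in the larger bay of the wooden box and the brown dropper bottle upright in its smaller bay. Leave the two tape rolls and the carton where they are.

Things in the scene. Friction and masses are not known exactly. Their poses are not given: they have to be found in the camera images.
- flange_three_mid (a point): loose aluminium hub flange with THREE bolt holes: a round disc, diameter 84 mm, 8 mm thick, with a central round boss of diameter 30 mm standing on it, 60 mm high in all; grip it by the upper part of the boss. The three through holes are 11.5 mm wide, on a circle of radius 28 mm, 120 degrees apart, the first on the flange's own +x axis. 0.25 kg. Point: on the axis, half-way up (30 mm above its underside); z up along the boss
- flange_four_mid (a point): loose aluminium hub flange with FOUR bolt holes, otherwise the same as the other (disc 84 x 8 mm, boss diameter 30 mm, 60 mm high in all; four holes of 11.5 mm, 90 degrees apart on a circle of radius 28 mm). 0.25 kg. Point: on the axis, half-way up (30 mm above its underside)
- film_roll_mid (a point): cream-coloured roll of masking film standing upright, diameter 55 mm, 93 mm high, 0.1 kg. Point: on the axis, 46 mm above its underside; z up
- dropper_bottle_mid (a point): small brown round dropper bottle with a black cap standing upright; body diameter 33 mm up to about 65 mm, narrower cap above, 102 mm high in all, 0.07 kg. Point: on the axis, 51 mm above its underside; z up
- stud_plate: fixed dark steel stud plate, 100 x 100 mm, 14 mm thick, lying flat, with three upright brass studs of diameter 7 mm, 16 mm high with pointed tops, on a circle of radius 28 mm round the centre, 120 degrees apart, the first on the plate's own +x axis. Origin: centre of its underside, z up. A flange seated on it lies flat on the plate's top, 14 mm above the origin
- steel_tray: fixed shallow square grey sheet-steel tray, 112 x 112 mm outside, 106 x 106 mm inside, walls 14 mm high, floor 3 mm thick. Origin: centre of its underside
- wooden_box: fixed open plywood box with two bays, 148 mm along its own x, 88 mm along its y, 26 mm high, floor 5 mm thick. The smaller bay (56 x 76 mm inside) is centred at x = -40 mm, the larger bay (76 x 76 mm inside) at x = +30 mm, both at y = 0 in the box's frame. Origin: centre of its underside
- tape_yellow: bystander: yellow and red tape roll lying flat, diameter 73 mm, 37 mm high; to be left alone. Origin: centre of its underside
- blue_tape: bystander: blue tape roll lying flat, about 93 x 100 mm, 49 mm high; to be left alone. Origin: centre of its underside
- carton: bystander: flat white and blue carton, 105 x 115 x 42 mm; to be left alone. Origin: centre of its underside
There are look-alikes about, which are no part of the job. What is shaped like the part that bears film_roll_mid but black is not meant.

How it is judged:
At the end, for the whole second after the job is handed in: Three-hole flange flat on the stud plate over its studs (within 6 mm); four-hole flange flat on the tray floor (within 18 mm of centre); film roll upright on the floor of the larger bay, bottle upright in the smaller; all at rest; tape rolls and carton within 30 mm of their start (horizontal distance between flange_three_mid and stud_plate below 0.006 m and z of flange_three_mid in the frame of stud_plate between 0.041 and 0.047 m and angle between each of flange_three_mid, flange_four_mid's own z axis and vertical below 0.06 rad and horizontal distance between flange_four_mid and steel_tray below 0.018 m and z of flange_four_mid in the frame of steel_tray between 0.029 and 0.037 m and x of film_roll_mid in the frame of wooden_box between 0.015 and 0.045 m and y of film_roll_mid in the frame of wooden_box between -0.015 and 0.015 m and z of film_roll_mid in the frame of wooden_box below 0.056 m and angle between each of film_roll_mid, dropper_bottle_mid's own z axis and vertical below 0.1 rad and x of dropper_bottle_mid in the frame of wooden_box between -0.056 and -0.024 m and y of dropper_bottle_mid in the frame of wooden_box between -0.026 and 0.026 m and z of dropper_bottle_mid in the frame of wooden_box below 0.061 m and distance of each of tape_yellow, blue_tape, carton from where it was at the start of the episode below 0.03 m and linear speed of each of flange_three, flange_four, film_roll, dropper_bottle below 0.02 m/s); the robot touches nothing.
It fails at once if a bystander (tape roll or carton) is moved by more than 30 mm (distance of any of tape_yellow, blue_tape, carton from where it was at the start of the episode above 0.03 m).
It also fails if it takes over 128 s, if anything falls off the work surface, if the arm or the gripper's body presses on something with over 40 N, if the wrist force passes 120 N, or if a joint passes its speed limit or range.

## Working session

There is one attempt and no reset: what is moved stays moved. The work goes in short steps, Python scripts to look and compute and a tool call to move; the robot and the scene stay as the last step left them, time stands still between calls to the robot, and variables do not carry over. Pictures are saved under pics/ and viewed, and the job is handed in when it is done.

Besides the shell and the picture viewer there is one more tool, called after "Emit:" as name(argument=value, ...) on one line, values as JSON. servo_tool: Moves the arm, as the interface text tells. Its arguments: {"type":"object","properties":{"increments":{"type":"array","items":{"type":"object","properties":{"hand":{"type":"number"},"travel":{"type":"array","items":{"type":"number"}},"yaw":{"type":"number"}}}},"newtons":{"type":"number"}},"required":["increments"]}

```bash
mkdir -p pics; ls; python3 - <<'E'
from station import manip
import cv2
s=manip.sense();print({k:s[k] for k in('t','tcp_pos','tool_rot','finger_gap','force')})
for n in('scene','top','wrist'):
    p=manip.snapshot(n);cv2.imwrite(f'pics/a_{n}.png',p['pixels']);print(n,p['fx'],p['cx'],p['cy'],p['R'],p['t'])
    import pickle;pickle.dump(p,open(f'pics/a_{n}.pkl','wb'))
E
```

```text
pics
{'t': 0.0, 'tcp_pos': array([ 0.20528282, -0.58955604,  0.23032249]), 'tool_rot': array([ 9.86019217e-01,  1.66628028e-01,  2.19161087e-06, -1.09772554e-03]), 'finger_gap': 0.9977164815516607, 'force': array([-0.29244908,  0.33614264, -0.56830652])}
scene 544.9568278906977 280.2179822618613 202.57480547532225 [[ 0.63235498  0.77439885  0.02082309]
 [ 0.41942982 -0.31964952 -0.84964864]
 [-0.65131084  0.54601337 -0.52693793]] [-0.37559713 -0.12800506  2.3016528 ]
top 385.4395660218762 281.56058050577195 208.4888496701193 [[ 0.00612868 -0.99997077  0.00457059]
 [-0.98163971 -0.00688761 -0.19062014]
 [ 0.19064604 -0.00331843 -0.98165323]] [0.05825415 0.4953413  1.55642809]
wrist 322.5447072801047 265.0392783495321 210.47267128937065 [[ 0.32840104 -0.94453769 -0.00114018]
 [-0.89775353 -0.31250966  0.31044535]
 [-0.29358365 -0.10092697 -0.95059055]] [-0.62366499 -0.03993397  0.38004485]
```

View pics/a_top.png

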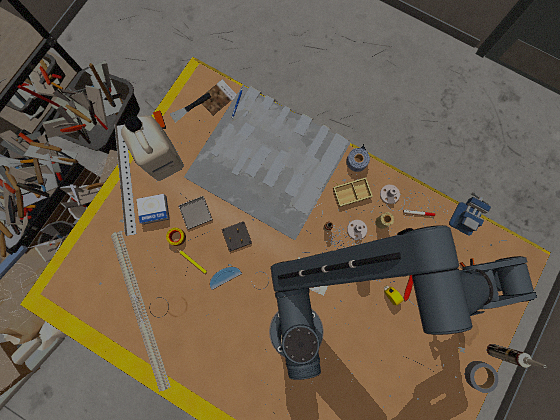

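View pics/a_scene.png

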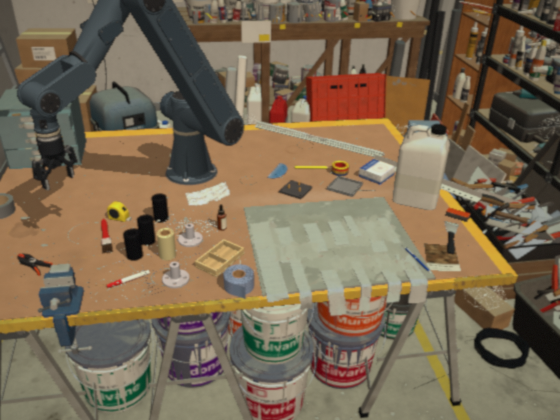

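View pics/a_wrist.png

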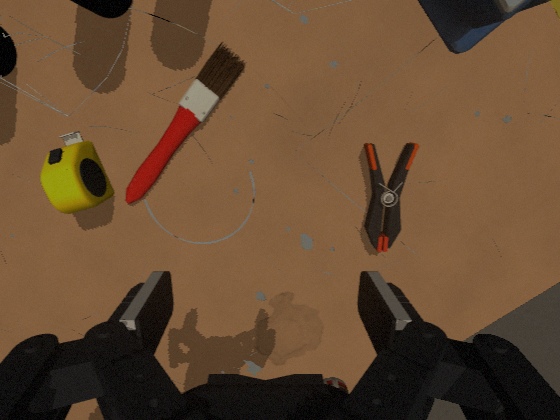

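```bash
python3 - <<'E'
import cv2
a=cv2.imread('pics/a_top.png');
cv2.imwrite('pics/b1.png',cv2.resize(a[140:270,310:440],None,fx=4.6,fy=4.6,interpolation=cv2.INTER_CUBIC))
cv2.imwrite('pics/b2.png',cv2.resize(a[180:260,130:260],None,fx=6,fy=6,interpolation=cv2.INTER_CUBIC))
a=cv2.imread('pics/a_scene.png');
cv2.imwrite('pics/b3.png',cv2.resize(a[180:300,95:265],None,fx=4.7,fy=4.7,interpolation=cv2.INTER_CUBIC))
E
```

```text
(no output)
```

View pics/b1.png

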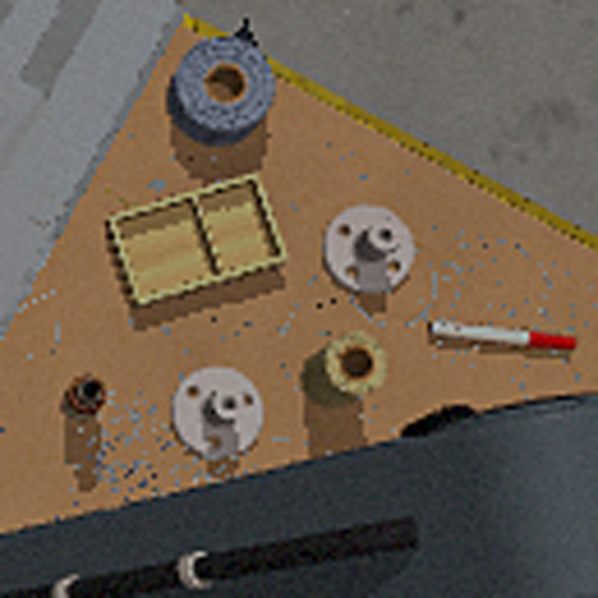

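View pics/b2.png

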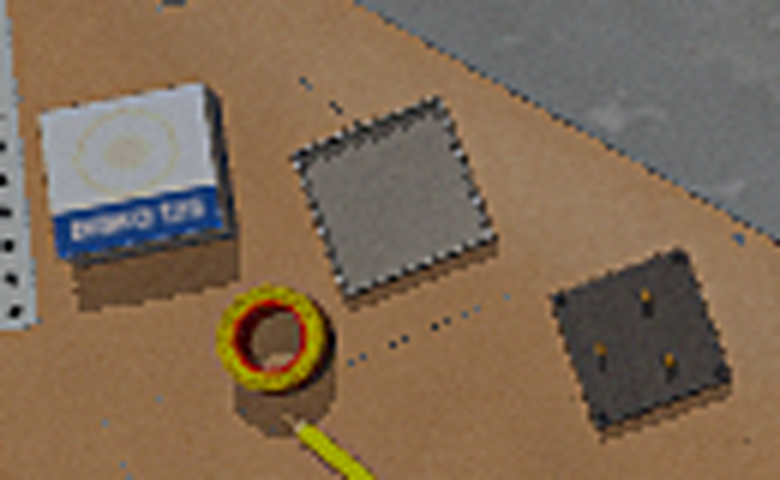

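View pics/b3.png

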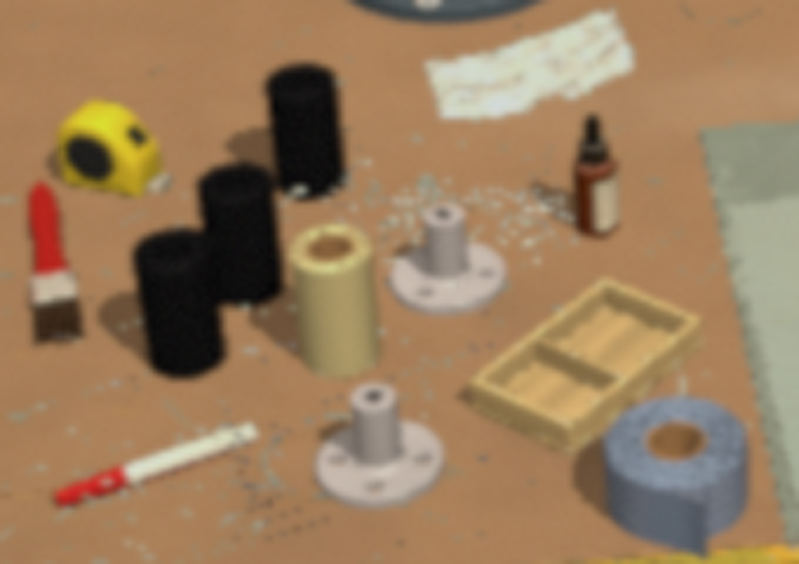

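```bash
cat >h.py <<'E'
import numpy as np,cv2,pickle
from scipy.spatial.transform import Rotation as Ro
def load(n): return pickle.load(open(f'pics/{n}.pkl','rb'))
def snap(n,out):
    from station import manip
    p=manip.snapshot(n);cv2.imwrite(f'pics/{out}.png',p['pixels']);pickle.dump(p,open(f'pics/{out}.pkl','wb'));return p
def back(p,u,v,z):
    d=p['R'].T@np.array([(u-p['cx'])/p['fx'],(v-p['cy'])/p['fy'],1]);c=-p['R'].T@p['t']
    return c+d*(z-c[2])/d[2]
def proj(p,X):
    c=p['R']@np.asarray(X,float)+p['t'];return p['fx']*c[0]/c[2]+p['cx'],p['fy']*c[1]/c[2]+p['cy']
def st():
    from station import manip
    s=manip.sense();r=Ro.from_quat(s['tool_rot']).as_matrix()
    print('t',round(s['t'],2),'tcp',np.round(s['tcp_pos']*1000,1),'xax',np.round(r[:,0],3),'yax',np.round(r[:,1],3),'z',np.round(r[:,2],3),'gap',round(s['finger_gap'],3),'F',np.round(s['force'],1),'q6',np.round(s['q'],2));return s,r
def go(x,y,z,yawdeg=0):
    "tool-frame mm travel from measured pose to world target (mm)"
    s,r=st();d=r.T@(np.array([x,y,z])-s['tcp_pos']*1000);print('travel',np.round(d,1));return d
E
python3 - <<'E'
from h import *
st()
p=load('a_top')
def q(n,u,v,z): print(n,np.round(back(p,u,v,z)*1000))
f=lambda u,v:(310+u/4.6-.5+.1,140+v/4.6-.4)
g=lambda u,v:(130+u/6-.4,180+v/6-.4)
q('three boss',*f(226,403),.06);q('three disc',*f(219,413),.008)
q('four boss',*f(383,237),.06);q('four disc',*f(370,249),.008)
q('film',*f(357,363),.093)
q('bottle top',*f(90,388),.1)
for c in [(108,218),(262,176),(284,260),(136,304)]: q('box',*f(*c),.026)
q('blue',*f(224,85),.049)
for c in [(345,232),(393,266),(352,271)]: q('h4',*f(*c),.008)
for c in [(193,392),(250,400),(212,440)]: q('h3',*f(*c),.008)
for c in [(293,155),(437,98),(495,240),(347,298)]: q('tray',*g(*c),.014)
for c in [(553,297),(685,250),(730,380),(600,430)]: q('plate',*g(*c),.014)
for c in [(646,295),(600,350),(669,360)]: q('stud',*g(*c),.029)
q('yel',*g(275,338),.037); q('carton',*g(135,170),.042)
E
```

```text
t 0.15 tcp [ 205.3 -589.8  230.6] xax [0.944 0.329 0.   ] yax [ 0.329 -0.944 -0.002] z [-0.     0.002 -1.   ] gap 1.002 F [0.3 0.3 0.2] q6 [-1.41  0.53  1.43 -0.    1.18 -0.18]
three boss [ 417. -255.   60.]
three disc [ 415. -259.    8.]
four boss [ 570. -402.   60.]
four disc [ 571. -405.    8.]
film [ 448. -364.   93.]
bottle top [ 423. -129.  100.]
box [ 594. -158.   26.]
box [ 635. -302.   26.]
box [ 555. -320.   26.]
box [ 513. -182.   26.]
blue [ 716. -265.   49.]
h4 [ 587. -382.    8.]
h4 [ 554. -426.    8.]
h4 [ 549. -387.    8.]
h3 [ 434. -235.    8.]
h3 [ 427. -288.    8.]
h3 [ 390. -252.    8.]
tray [512. 500.  14.]
tray [554. 400.  14.]
tray [452. 354.  14.]
tray [410. 456.  14.]
plate [411. 312.  14.]
plate [445. 221.  14.]
plate [354. 187.  14.]
plate [319. 276.  14.]
stud [411. 245.  29.]
stud [373. 276.  29.]
stud [366. 228.  29.]
yel [379. 499.  37.]
carton [495. 601.  42.]
```

```bash
python3 - <<'E'
from h import *
s,r=st();p=load('a_wrist');c=-p['R'].T@p['t'];print(r.T@(c-s['tcp_pos']), 'cam axes in tool', np.round(r.T@p['R'].T,3))
for uv in[(0,0),(280,210),(560,0),(0,420)]:print(back(p,*uv,0))
go(430,-310,330)
E
```

```text
t 0.15 tcp [ 205.3 -589.8  230.6] xax [0.944 0.329 0.   ] yax [ 0.329 -0.944 -0.002] z [-0.     0.002 -1.   ] gap 1.002 F [0.3 0.3 0.2] q6 [-1.41  0.53  1.43 -0.    1.18 -0.18]
[ 0.07984283 -0.00059021 -0.1423679 ] cam axes in tool [[-0.    -0.951 -0.311]
 [ 1.    -0.     0.   ]
 [-0.    -0.311  0.951]]
[ 0.28778128 -0.27863978  0.        ]
[ 0.1719026 -0.6197744  0.       ]
[ 0.47200379 -0.80901909  0.        ]
[-0.29118081 -0.32775263  0.        ]
t 0.15 tcp [ 205.3 -589.8  230.6] xax [0.944 0.329 0.   ] yax [ 0.329 -0.944 -0.002] z [-0.     0.002 -1.   ] gap 1.002 F [0.3 0.3 0.2] q6 [-1.41  0.53  1.43 -0.    1.18 -0.18]
travel [ 304.2 -190.5  -99. ]
```

Emit:
servo_tool(increments=[{"hand": 0,"travel": [0,0,-20],"yaw": 0},{"hand": 0,"travel": [36,-22,-20],"yaw": 0},{"hand": 0,"travel": [36,-22,-20],"yaw": 0},{"hand": 0,"travel": [36,-22,-20],"yaw": 0},{"hand": 0,"travel": [36,-22,-20],"yaw": 0},{"hand": 0,"travel": [36,-22,0],"yaw": 0},{"hand": 0,"travel": [36,-22,0],"yaw": 0},{"hand": 0,"travel": [36,-22,0],"yaw": 0},{"hand": 0,"travel": [36,-22,0],"yaw": 0},{"hand": 0,"travel": [16,-14,0],"yaw": 0},{"hand": 0,"travel": [0,0,0],"yaw": 0}])

```text
t: 1.25
tcp_pos: [0.4311, -0.3079, 0.3311]
tool_rot: [0.986, 0.169, -0.0, -0.001]
force: [-0.4, 0.6, 0.1]
finger_gap: 0.997
```

```bash
python3 - <<'E'
from h import *
st();p=snap('wrist','c1');snap('top','c1t')
E
```

```text
t 1.25 tcp [ 431.1 -307.9  331.1] xax [0.943 0.333 0.   ] yax [ 0.333 -0.943 -0.002] z [-0.     0.002 -1.   ] gap 0.997 F [-0.4  0.6  0.1] q6 [-0.83  0.29  1.54  0.    1.32  0.4 ]
```

View pics/c1.png

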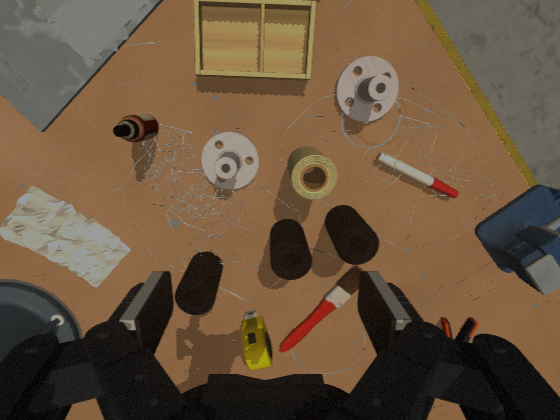

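```bash
python3 - <<'E'
import cv2
a=cv2.imread('pics/c1.png')
cv2.imwrite('pics/c2.png',cv2.resize(a[0:205,170:420],None,fx=3,fy=2.9,interpolation=cv2.INTER_CUBIC))
cv2.imwrite('pics/c3.png',cv2.resize(a[100:300,90:390],None,fx=2.6,fy=2.6,interpolation=cv2.INTER_CUBIC))
E
```

```text
(no output)
```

View pics/c2.png

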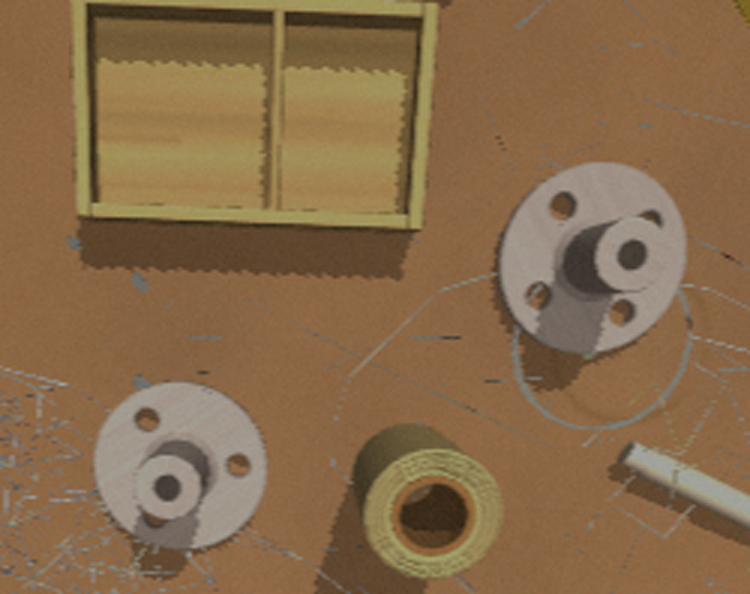

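View pics/c3.png

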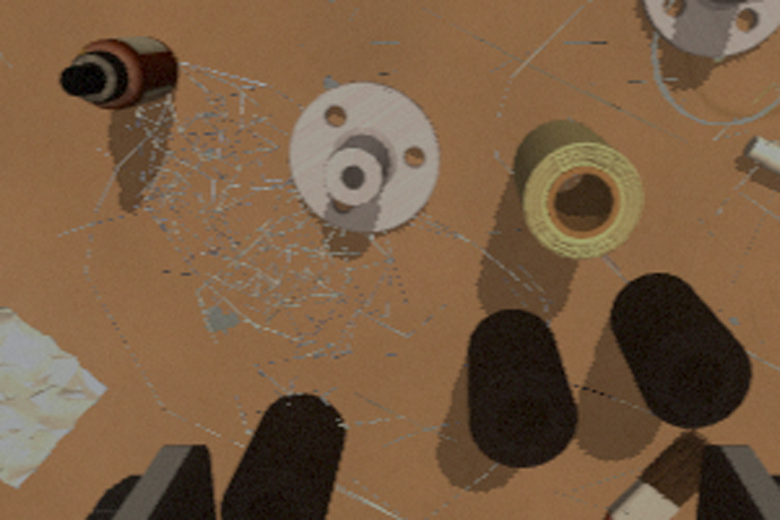

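```bash
python3 - <<'E'
from h import *
p=load('c1')
f=lambda x,y:((x+.5)/3-.5+170,(y+.5)/2.9-.5)
g=lambda x,y:((x+.5)/2.6-.5+90,(y+.5)/2.6-.5+100)
def q(n,u,v,z): X=back(p,u,v,z)*1000;print(n,np.round(X,1));return X
q('3boss',*f(168,486),.06);d3=q('3disc',*f(180,466),.008)
for c in[(148,419),(238,464)]:
    h=q('h',*f(*c),.008)-d3;print(np.hypot(*h[:2]),np.degrees(np.arctan2(h[1],h[0])))
q('4boss',*f(630,253),.06);d=q('4disc',*f(593,258),.008)
for c in[(564,206),(540,296),(622,312),(652,217)]:
    h=q('h',*f(*c),.008)-d;print(np.hypot(*h[:2]),np.degrees(np.arctan2(h[1],h[0])))
q('film',*f(433,513),.093)
q('bottle cap',*g(82,79),.1);q('shoulder',*g(112,82),.065)
for c in[(78,210),(420,228),(438,3),(72,2)]:q('box',*f(*c),.026)
q('divtop',*f(278,8),.026);q('divbot',*f(277,210),.026)
q('blk',*g(523,416),.093);q('blk',*g(697,376),.093);q('blk base near',*g(510,345),.0);q('blk base',*g(655,310),0)
E
```

```text
3boss [ 417.1 -258.2   60. ]
3disc [ 417.5 -257.8    8. ]
h [ 434.5 -236.6    8. ]
27.211224606720155 51.3630726909065
h [ 427.7 -283.9    8. ]
27.978833773518566 -68.52648308186821
4boss [ 571.3 -403.5   60. ]
4disc [ 572.  -404.1    8. ]
h [ 588.1 -382.5    8. ]
26.933115489270676 53.40447657387816
h [ 548.7 -388.5    8. ]
28.072837995416865 146.13602768714867
h [ 554.6 -426.9    8. ]
28.622727752607236 -127.44363027518557
h [ 596.8 -421.4    8. ]
30.203290966317464 -34.77977636763703
film [ 448.8 -363.4   93. ]
bottle cap [ 427.  -136.9  100. ]
shoulder [ 422.9 -137.1   65. ]
box [ 514.4 -183.7   26. ]
box [ 556.1 -324.1   26. ]
box [ 639.  -298.6   26. ]
box [ 590.5 -159.9   26. ]
divtop [ 616.  -238.6   26. ]
divbot [ 542.7 -263.8   26. ]
blk [ 336.3 -376.5   93. ]
blk [ 385.4 -449.8   93. ]
blk base near [ 336.7 -375.4    0. ]
blk base [ 386.8 -449.3    0. ]
```

Emit:
servo_tool(increments=[{"hand": 0,"travel": [-1.8,20,20],"yaw": 0},{"hand": 0,"travel": [0,20,40],"yaw": 0},{"hand": 0,"travel": [0,18,40],"yaw": 0},{"hand": 0,"travel": [0,0,40],"yaw": 0},{"hand": 0,"travel": [0,0,35],"yaw": 0},{"hand": 0,"travel": [0,0,25],"yaw": 0},{"hand": 0,"travel": [0,0,25],"yaw": 0},{"hand": 0,"travel": [0,0,20],"yaw": 0},{"hand": 0,"travel": [0,0,15],"yaw": 0},{"hand": 0,"travel": [0,0,15],"yaw": 0},{"hand": 0,"travel": [0,0,11],"yaw": 0},{"hand": 0,"travel": [0,0,0],"yaw": 0}], newtons=25)

```text
t: 2.55
tcp_pos: [0.4461, -0.3665, 0.0437]
tool_rot: [0.986, 0.166, -0.001, -0.001]
force: [0.4, 1.0, 0.5]
finger_gap: 1.001
```

```bash
python3 - <<'E'
from h import *
st();p=snap('wrist','d1');print(proj(p,[.4488,-.3634,.093]))
E
```

```text
t 2.55 tcp [ 446.1 -366.5   43.7] xax [ 0.945  0.327 -0.001] yax [ 0.327 -0.945 -0.003] z [-0.002  0.002 -1.   ] gap 1.001 F [0.4 1.  0.5] q6 [-0.88  0.74  1.68 -0.    0.72  0.36]
(np.float64(259.85930121435047), np.float64(335.53230898533377))
```

View pics/d1.png

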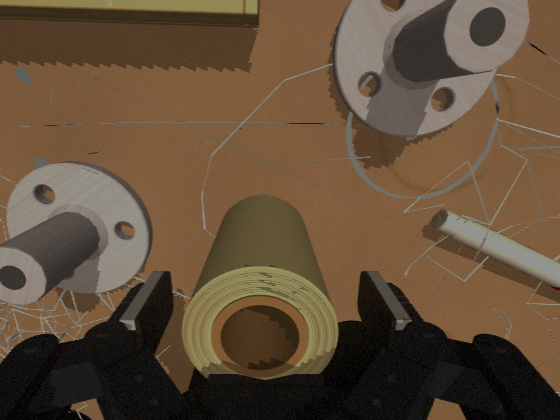

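Emit:
servo_tool(increments=[{"hand": 1,"travel": [2,0,0]},{"hand": 1,"travel": [0,0,0]},{"hand": 1,"travel": [0,0,0]},{"hand": 1,"travel": [0,0,0]},{"hand": 1,"travel": [0,0,0]},{"hand": 1,"travel": [0,0,0]}], newtons=25)

```text
schema error: expected keys hand, travel, yaw
```

```bash
python3 - <<'E'
from h import *
go(568,-212,140)
E
```

```text
t 2.6 tcp [ 446.6 -366.8   44.6] xax [ 0.945  0.327 -0.001] yax [ 0.327 -0.945 -0.001] z [-0.001  0.001 -1.   ] gap 0.997 F [ 0.3 -0.4 -0.7] q6 [-0.88  0.73  1.68 -0.    0.72  0.36]
travel [ 165.3 -106.7  -95.4]
```

Emit:
servo_tool(increments=[{"hand": 1,"travel": [3,0,0],"yaw": 0},{"hand": 1,"travel": [0,0,0],"yaw": 0},{"hand": 1,"travel": [0,0,0],"yaw": 0},{"hand": 1,"travel": [0,0,0],"yaw": 0},{"hand": 1,"travel": [0,0,0],"yaw": 0},{"hand": 1,"travel": [0,0,0],"yaw": 0},{"hand": 1,"travel": [0,0,0],"yaw": 0}], newtons=25)

```text
t: 3.3
tcp_pos: [0.4509, -0.3657, 0.0463]
tool_rot: [0.986, 0.167, 0.001, 0.001]
force: [0.7, 1.3, 5.5]
finger_gap: 0.64
```

```bash
python3 - <<'E'
from h import *
go(568,-212,140)
E
```

```text
t 3.3 tcp [ 450.9 -365.7   46.3] xax [0.944 0.329 0.001] yax [ 0.329 -0.944  0.002] z [ 0.001 -0.001 -1.   ] gap 0.64 F [0.7 1.3 5.5] q6 [-0.87  0.73  1.68  0.    0.73  0.36]
travel [ 161.2 -106.5  -93.7]
```

Emit:
servo_tool(increments=[{"hand": 1,"travel": [0,0,-10],"yaw": 0},{"hand": 1,"travel": [0,0,-20],"yaw": 0},{"hand": 1,"travel": [0,0,-30],"yaw": 0},{"hand": 1,"travel": [0,0,-20],"yaw": 0},{"hand": 1,"travel": [10,-6,-10],"yaw": 0},{"hand": 1,"travel": [20,-14,0],"yaw": 0},{"hand": 1,"travel": [30,-20,0],"yaw": 0},{"hand": 1,"travel": [36,-24,0],"yaw": 0},{"hand": 1,"travel": [30,-20,0],"yaw": 0},{"hand": 1,"travel": [20,-14,0],"yaw": 0},{"hand": 1,"travel": [15,-8,0],"yaw": 0},{"hand": 1,"travel": [0,0,0],"yaw": 0},{"hand": 1,"travel": [0,0,0],"yaw": 0}], newtons=25)

```text
t: 4.6
tcp_pos: [0.5672, -0.2123, 0.135]
tool_rot: [0.986, 0.167, -0.0, -0.0]
force: [0.5, 0.2, -0.5]
finger_gap: 0.64
```

```bash
python3 - <<'E'
from h import *
go(568,-212,53)
snap('wrist','e1')
E
```

```text
t 4.6 tcp [ 567.2 -212.3  135. ] xax [ 0.944  0.329 -0.001] yax [ 0.329 -0.944 -0.   ] z [-0.001 -0.    -1.   ] gap 0.64 F [ 0.5  0.2 -0.5] q6 [-0.54  0.62  1.57 -0.    0.95  0.69]
travel [ 0.9  0.  82. ]
```

View pics/e1.png

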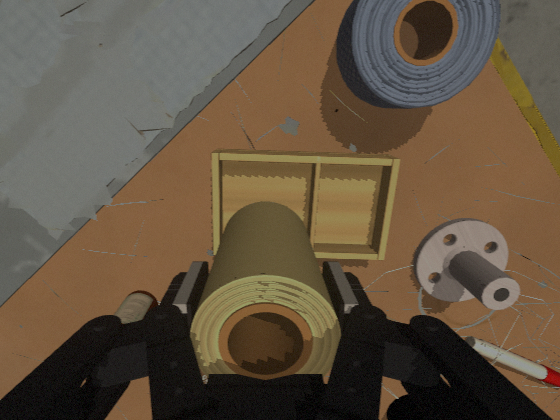

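```bash
python3 - <<'E'
from h import *
p=load('e1')
a=p['pixels'];cv2.imwrite('pics/e2.png',cv2.resize(a[130:280,200:420],None,fx=3.5,fy=3.5,interpolation=cv2.INTER_CUBIC))
x=np.array([-.296,.955]);y=np.array([-x[1],x[0]]);c=np.array([576.5,-241])
for sx,sy in[(74,44),(-74,44),(-74,-44),(74,-44)]:
    P=c+sx*x+sy*y;print(np.round(proj(p,[*(P/1000),.026]),1))
E
```

```text
[212.7 254.3]
[384.3 259.6]
[401.2 157.7]
[211.  151.1]
```

View pics/e2.png

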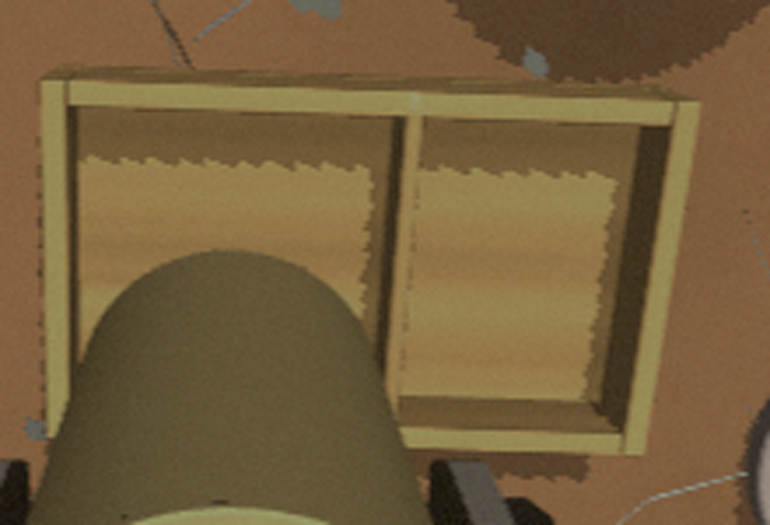

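Emit:
servo_tool(increments=[{"hand": 1,"travel": [0,0,20],"yaw": 0},{"hand": 1,"travel": [0,0,20],"yaw": 0},{"hand": 1,"travel": [0,0,15],"yaw": 0},{"hand": 1,"travel": [0,0,12],"yaw": 0},{"hand": 1,"travel": [0,0,8],"yaw": 0},{"hand": 1,"travel": [0,0,5],"yaw": 0},{"hand": 1,"travel": [0,0,0],"yaw": 0},{"hand": 1,"travel": [0,0,0],"yaw": 0}], newtons=25)

```text
t: 5.45
tcp_pos: [0.5679, -0.2125, 0.0557]
tool_rot: [0.986, 0.167, 0.0, 0.0]
force: [-1.2, -0.7, -0.8]
finger_gap: 0.64
```

```bash
python3 - <<'E'
from h import *
st()
E
```

```text
t 5.45 tcp [ 567.9 -212.5   55.7] xax [0.944 0.329 0.001] yax [ 0.329 -0.944  0.001] z [ 0.001 -0.    -1.   ] gap 0.64 F [-1.2 -0.7 -0.8] q6 [-0.54  0.74  1.61 -0.    0.79  0.69]
```

Lower until contact (expected around 51).

Emit:
servo_tool(increments=[{"hand": 1,"travel": [0,0,2],"yaw": 0},{"hand": 1,"travel": [0,0,1],"yaw": 0},{"hand": 1,"travel": [0,0,1],"yaw": 0},{"hand": 1,"travel": [0,0,0],"yaw": 0}], newtons=25)

```text
t: 5.85
tcp_pos: [0.5676, -0.2123, 0.0514]
tool_rot: [0.986, 0.167, 0.0, 0.0]
force: [-0.2, -0.0, -1.6]
finger_gap: 0.638
```

Emit:
servo_tool(increments=[{"hand": 0.2,"travel": [0,0,0],"yaw": 0},{"hand": 0,"travel": [0,0,0],"yaw": 0},{"hand": 0,"travel": [0,0,0],"yaw": 0},{"hand": 0,"travel": [0,0,0],"yaw": 0},{"hand": 0,"travel": [0,0,-20],"yaw": 0},{"hand": 0,"travel": [0,0,-30],"yaw": 0},{"hand": 0,"travel": [0,0,-30],"yaw": 0},{"hand": 0,"travel": [0,0,-30],"yaw": 0},{"hand": 0,"travel": [0,0,0],"yaw": 0},{"hand": 0,"travel": [0,0,0],"yaw": 0}], newtons=25)

```text
t: 6.85
tcp_pos: [0.5677, -0.2124, 0.162]
tool_rot: [0.986, 0.167, 0.001, 0.0]
force: [0.1, -0.5, -1.2]
finger_gap: 0.996
```

```bash
python3 - <<'E'
from h import *
go(423,-137,165)
p=snap('wrist','f1')
E
```

```text
t 6.85 tcp [ 567.7 -212.4  162. ] xax [0.944 0.329 0.001] yax [ 0.329 -0.944  0.001] z [ 0.001 -0.001 -1.   ] gap 0.996 F [ 0.1 -0.5 -1.2] q6 [-0.54  0.59  1.55  0.    1.01  0.69]
travel [-111.9 -118.7   -3.3]
```

View pics/f1.png

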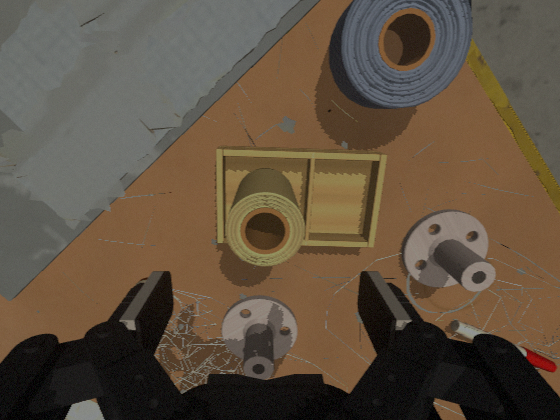

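Emit:
servo_tool(increments=[{"hand": 0,"travel": [-15,-16,-5],"yaw": 0},{"hand": 0,"travel": [-30,-32,0],"yaw": 0},{"hand": 0,"travel": [-32,-34,0],"yaw": 0},{"hand": 0,"travel": [-25,-27,0],"yaw": 0},{"hand": 0,"travel": [-10,-10,0],"yaw": 0},{"hand": 0,"travel": [0,0,0],"yaw": -8},{"hand": 0,"travel": [0,0,0],"yaw": -8},{"hand": 0,"travel": [0,0,0],"yaw": -8},{"hand": 0,"travel": [0,0,0],"yaw": -8},{"hand": 0,"travel": [0,0,0],"yaw": -8},{"hand": 0,"travel": [0,0,0],"yaw": -8},{"hand": 0,"travel": [0,0,0],"yaw": -8},{"hand": 0,"travel": [0,0,0],"yaw": -8},{"hand": 0,"travel": [0,0,0],"yaw": -8},{"hand": 0,"travel": [0,0,0],"yaw": -8},{"hand": 0,"travel": [0,0,0],"yaw": -7},{"hand": 0,"travel": [0,0,0],"yaw": 0},{"hand": 0,"travel": [0,0,0],"yaw": 0}], newtons=25)

```text
t: 8.7
tcp_pos: [0.422, -0.1363, 0.1654]
tool_rot: [0.602, 0.799, -0.0, -0.001]
force: [0.0, 0.0, -0.8]
finger_gap: 1.003
```

```bash
python3 - <<'E'
from h import *
go(423,-137,38)
p=snap('wrist','g1');print(proj(p,[.423,-.137,.102]))
E
```

```text
t 8.7 tcp [ 422.  -136.3  165.4] xax [-0.276  0.961  0.002] yax [ 0.961  0.276 -0.002] z [-0.002  0.001 -1.   ] gap 1.003 F [ 0.   0.  -0.8] q6 [-0.57  0.4   1.94  0.    0.8  -0.85]
travel [ -1.2   1.  127.4]
(np.float64(266.37098994201745), np.float64(229.66402647670063))
```

View pics/g1.png

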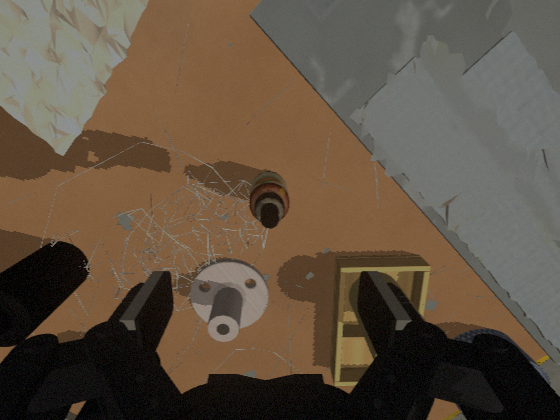

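```bash
python3 - <<'E'
from h import *
p=load('g1')
a=p['pixels'];cv2.imwrite('pics/g2.png',cv2.resize(a[150:250,220:320],None,fx=6,fy=6,interpolation=cv2.INTER_CUBIC))
a=load('c1')['pixels'];cv2.imwrite('pics/g3.png',cv2.resize(a[100:160,100:180],None,fx=8,fy=8,interpolation=cv2.INTER_CUBIC))
E
```

```text
(no output)
```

View pics/g2.png

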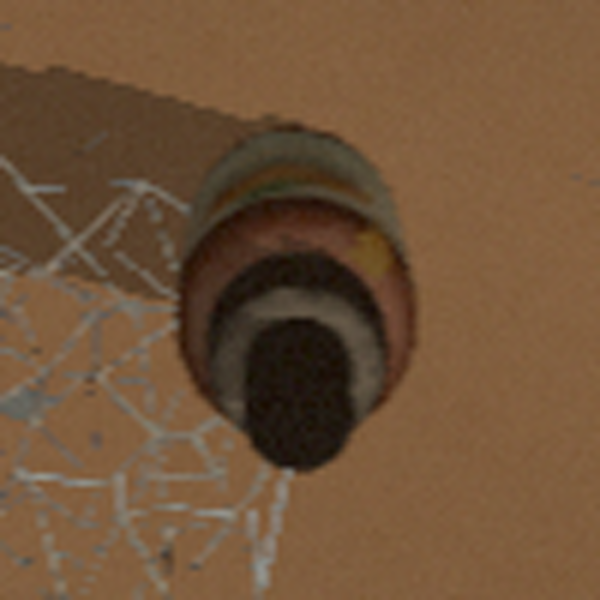

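View pics/g3.png

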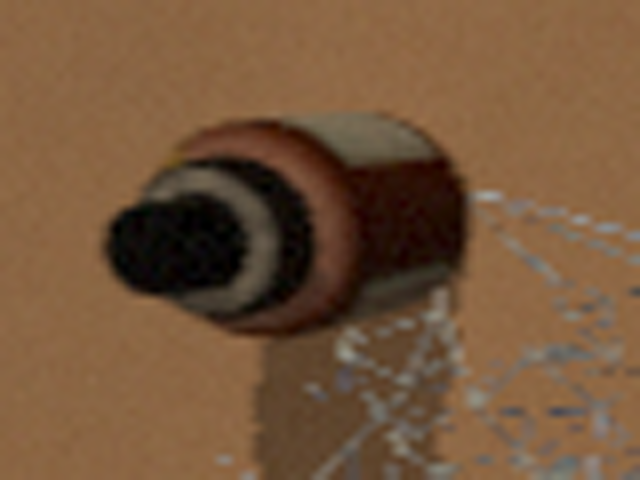

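```bash
python3 - <<'E'
from h import *
p=load('g1');c=load('c1')
for P,u,v in((p,269.2,219.4),(c,118.3,130.2)):print(np.round(back(P,u,v,.1)*1000,1))
print(back(p,269.4,202.4,.06), back(c,100+255/8-.5,100+225/8-.5,.062))
# base far edge in g1: (293,125)
print(back(p,268.5,170.5,.0), 'base far edge')
X=[.423,-.130]
print(proj(p,[*X,.1]),proj(c,[*X,.1]))
t=load('c1t');print(proj(t,[*X,.1]))
E
python3 - <<'E'
import cv2
a=cv2.imread('pics/c1t.png');cv2.imwrite('pics/g4.png',cv2.resize(a[200:260,300:380],None,fx=8,fy=8,interpolation=cv2.INTER_CUBIC))
E
```

```text
[ 423. -130.  100.]
[ 425.7 -133.8  100. ]
[ 0.42352227 -0.12962334  0.06      ] [ 0.42600509 -0.13347906  0.062     ]
[ 0.41938225 -0.11602755  0.        ] base far edge
(np.float64(269.1969899207068), np.float64(219.43408583448655)) (np.float64(114.48578349422863), np.float64(131.3931526660618))
(np.float64(329.4607538820715), np.float64(223.99847053538332))
```

View pics/g4.png

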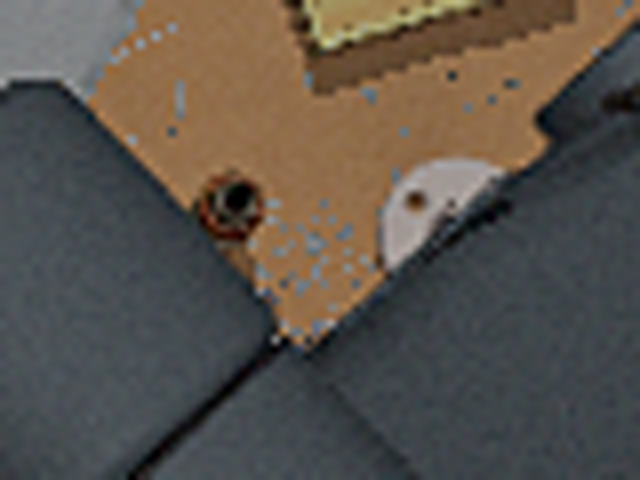

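Emit:
servo_tool(increments=[{"hand": 0,"travel": [4.8,2.4,20],"yaw": 0},{"hand": 0,"travel": [0,0,30],"yaw": 0},{"hand": 0,"travel": [0,0,30],"yaw": 0},{"hand": 0,"travel": [0,0,20],"yaw": 0},{"hand": 0,"travel": [0,0,15],"yaw": 0},{"hand": 0,"travel": [0,0,12],"yaw": 0},{"hand": 0,"travel": [0,0,0],"yaw": 0},{"hand": 0,"travel": [0,0,0],"yaw": 0}], newtons=20)

```text
t: 9.55
tcp_pos: [0.4235, -0.1314, 0.0392]
tool_rot: [0.601, 0.799, -0.0, -0.0]
force: [-0.2, -0.1, -0.4]
finger_gap: 1.002
```

```bash
python3 - <<'E'
from h import *
st()
p=snap('wrist','g5')
E
```

```text
t 9.55 tcp [ 423.5 -131.4   39.2] xax [-0.278  0.961  0.001] yax [ 0.961  0.278 -0.   ] z [-0.001  0.    -1.   ] gap 1.002 F [-0.2 -0.1 -0.4] q6 [-0.55  0.66  2.03  0.    0.45 -0.84]
```

View pics/g5.png

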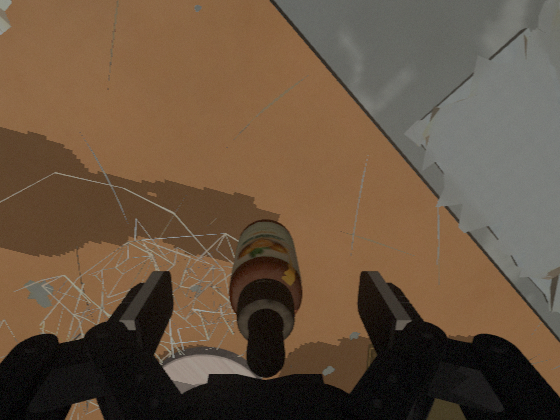

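Centred between the pads. Close.

Emit:
servo_tool(increments=[{"hand": 1,"travel": [0,0,0],"yaw": 0},{"hand": 1,"travel": [0,0,0],"yaw": 0},{"hand": 1,"travel": [0,0,0],"yaw": 0},{"hand": 1,"travel": [0,0,0],"yaw": 0},{"hand": 1,"travel": [0,0,0],"yaw": 0},{"hand": 1,"travel": [0,0,0],"yaw": 0},{"hand": 1,"travel": [0,0,0],"yaw": 0},{"hand": 1,"travel": [0,0,0],"yaw": 0},{"hand": 1,"travel": [0,0,0],"yaw": 0},{"hand": 1,"travel": [0,0,0],"yaw": 0},{"hand": 1,"travel": [0,0,-10],"yaw": 0},{"hand": 1,"travel": [0,0,-20],"yaw": 0},{"hand": 1,"travel": [0,0,-30],"yaw": 0},{"hand": 1,"travel": [0,0,-40],"yaw": 0},{"hand": 1,"travel": [0,0,-30],"yaw": 0},{"hand": 1,"travel": [0,0,-15],"yaw": 0},{"hand": 1,"travel": [0,0,0],"yaw": 0},{"hand": 1,"travel": [0,0,0],"yaw": 0}], newtons=25)

```text
t: 11.4
tcp_pos: [0.4232, -0.1311, 0.1844]
tool_rot: [0.601, 0.8, 0.0, 0.0]
force: [-0.5, 0.6, -1.0]
finger_gap: 0.364
```

```bash
python3 - <<'E'
from h import *
go(587.5,-279,182)
E
```

```text
t 11.4 tcp [ 423.2 -131.1  184.4] xax [-0.279  0.96  -0.   ] yax [0.96  0.279 0.   ] z [ 0. -0. -1.] gap 0.364 F [-0.5  0.6 -1. ] q6 [-0.55  0.36  1.92  0.    0.86 -0.84]
travel [-187.8  116.6    2.4]
```

Emit:
servo_tool(increments=[{"hand": 1,"travel": [-18,11,0],"yaw": 0},{"hand": 1,"travel": [-34,21,0],"yaw": 0},{"hand": 1,"travel": [-40,25,0],"yaw": 0},{"hand": 1,"travel": [-40,25,0],"yaw": 0},{"hand": 1,"travel": [-32,20,0],"yaw": 0},{"hand": 1,"travel": [-18,11,0],"yaw": 0},{"hand": 1,"travel": [-6,4,0],"yaw": 0},{"hand": 1,"travel": [0,0,0],"yaw": 0},{"hand": 1,"travel": [0,0,0],"yaw": 0}], newtons=25)

```text
t: 12.3
tcp_pos: [0.5867, -0.2779, 0.1829]
tool_rot: [0.6, 0.8, -0.0, -0.002]
force: [-0.5, 0.8, -1.0]
finger_gap: 0.365
```

```bash
python3 - <<'E'
from h import *
go(587.5,-279,44.5)
p=snap('wrist','i1')
E
```

```text
t 12.3 tcp [ 586.7 -277.9  182.9] xax [-0.279  0.96   0.003] yax [ 0.96   0.279 -0.003] z [-0.003  0.003 -1.   ] gap 0.365 F [-0.5  0.8 -1. ] q6 [-0.61  0.62  1.41  0.    1.12 -0.9 ]
travel [ -1.8   0.8 138.4]
```

View pics/i1.png

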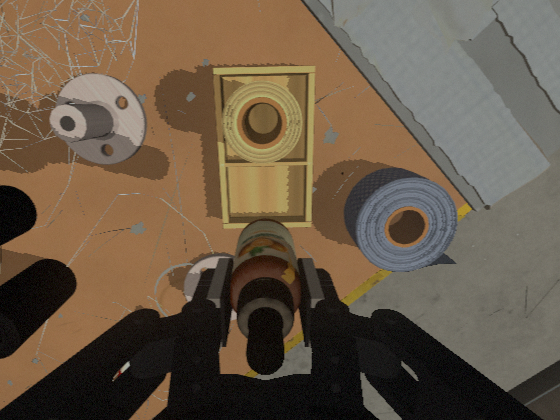

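Emit:
servo_tool(increments=[{"hand": 1,"travel": [-1.8,0.8,20],"yaw": 0},{"hand": 1,"travel": [0,0,30],"yaw": 0},{"hand": 1,"travel": [0,0,30],"yaw": 0},{"hand": 1,"travel": [0,0,20],"yaw": 0},{"hand": 1,"travel": [0,0,15],"yaw": 0},{"hand": 1,"travel": [0,0,12],"yaw": 0},{"hand": 1,"travel": [0,0,7],"yaw": 0},{"hand": 1,"travel": [0,0,0],"yaw": 0},{"hand": 1,"travel": [0,0,0],"yaw": 0}], newtons=25)

```text
t: 13.25
tcp_pos: [0.5901, -0.2811, 0.051]
tool_rot: [0.601, 0.8, 0.0, 0.001]
force: [-0.2, 0.5, -1.0]
finger_gap: 0.369
```

Emit:
servo_tool(increments=[{"hand": 1,"travel": [0,0,1],"yaw": 0},{"hand": 1,"travel": [0,0,1],"yaw": 0},{"hand": 1,"travel": [0,0,0],"yaw": 0}], newtons=25)

```text
t: 13.55
tcp_pos: [0.5898, -0.281, 0.0487]
tool_rot: [0.601, 0.8, 0.0, 0.0]
force: [0.5, 0.6, -1.0]
finger_gap: 0.367
```

Emit:
servo_tool(increments=[{"hand": 1,"travel": [0,0,1],"yaw": 0},{"hand": 1,"travel": [0,0,1],"yaw": 0},{"hand": 1,"travel": [0,0,1],"yaw": 0},{"hand": 1,"travel": [0,0,1],"yaw": 0},{"hand": 1,"travel": [0,0,0],"yaw": 0}], newtons=25)

```text
t: 14.05
tcp_pos: [0.5896, -0.2809, 0.045]
tool_rot: [0.6, 0.8, -0.0, 0.0]
force: [-0.4, 0.9, 3.9]
finger_gap: 0.362
```

Emit:
servo_tool(increments=[{"hand": 0.5,"travel": [0,0,0],"yaw": 0},{"hand": 0.3,"travel": [0,0,0],"yaw": 0},{"hand": 0,"travel": [0,0,0],"yaw": 0},{"hand": 0,"travel": [0,0,0],"yaw": 0},{"hand": 0,"travel": [0,0,-20],"yaw": 0},{"hand": 0,"travel": [0,0,-30],"yaw": 0},{"hand": 0,"travel": [0,0,-40],"yaw": 0},{"hand": 0,"travel": [0,0,-40],"yaw": 0},{"hand": 0,"travel": [0,0,-40],"yaw": 0},{"hand": 0,"travel": [0,0,-30],"yaw": 0},{"hand": 0,"travel": [0,0,0],"yaw": 0},{"hand": 0,"travel": [0,0,0],"yaw": 0}], newtons=25)

```text
t: 15.25
tcp_pos: [0.5897, -0.2809, 0.245]
tool_rot: [0.601, 0.8, 0.0, 0.001]
force: [0.1, -0.0, 0.1]
finger_gap: 1.0
```

```bash
python3 - <<'E'
from h import *
go(417,-258,245)
p=snap('wrist','j1')
E
```

```text
t 15.25 tcp [ 589.7 -280.9  245. ] xax [-0.279  0.96  -0.001] yax [0.96  0.279 0.001] z [ 0.001 -0.001 -1.   ] gap 1.0 F [ 0.1 -0.   0.1] q6 [-0.62  0.55  1.34 -0.    1.24 -0.9 ]
travel [  70.1 -159.4   -0.2]
```

View pics/j1.png

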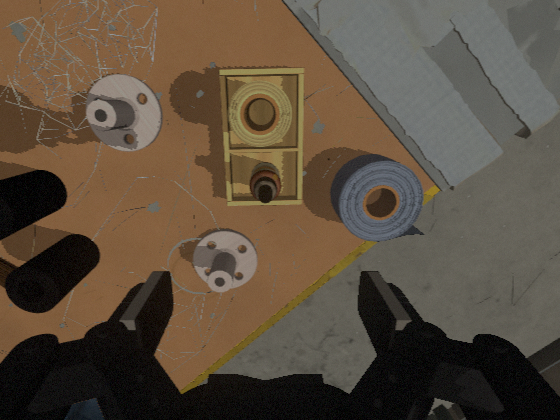

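Emit:
servo_tool(increments=[{"hand": 0,"travel": [10,-22,0],"yaw": 0},{"hand": 0,"travel": [18,-42,0],"yaw": 0},{"hand": 0,"travel": [18,-42,20],"yaw": 0},{"hand": 0,"travel": [15,-33,25],"yaw": 0},{"hand": 0,"travel": [9,-20,25],"yaw": 0},{"hand": 0,"travel": [0,0,10],"yaw": 0},{"hand": 0,"travel": [0,0,0],"yaw": 0},{"hand": 0,"travel": [0,0,0],"yaw": 0},{"hand": 0,"travel": [0,0,0],"yaw": 0}], newtons=40)

```text
t: 16.2
tcp_pos: [0.4192, -0.259, 0.1649]
tool_rot: [0.6, 0.8, -0.0, 0.001]
force: [-0.3, -0.7, -0.3]
finger_gap: 0.998
```

```bash
python3 - <<'E'
from h import *
go(417,-258,26)
p=snap('wrist','k1');print(proj(p,[.417,-.258,.008]),proj(p,[.417,-.258,.06]))
u,v=proj(p,[.417,-.258,.03]);u,v=int(u),int(v);print(u-75,v-60)
cv2.imwrite('pics/k2.png',cv2.resize(p['pixels'][v-60:v+60,u-75:u+75],None,fx=5,fy=5,interpolation=cv2.INTER_CUBIC))
E
```

```text
t 16.2 tcp [ 419.2 -259.   164.9] xax [-0.279  0.96  -0.002] yax [0.96  0.279 0.001] z [ 0.002 -0.002 -1.   ] gap 0.998 F [-0.3 -0.7 -0.3] q6 [-0.78  0.45  1.83  0.    0.86 -1.06]
travel [  1.9  -2.  138.9]
(np.float64(262.84096613647154), np.float64(190.76667217033463)) (np.float64(262.54593954583214), np.float64(207.31969328198957))
187 137
```

View pics/k2.png

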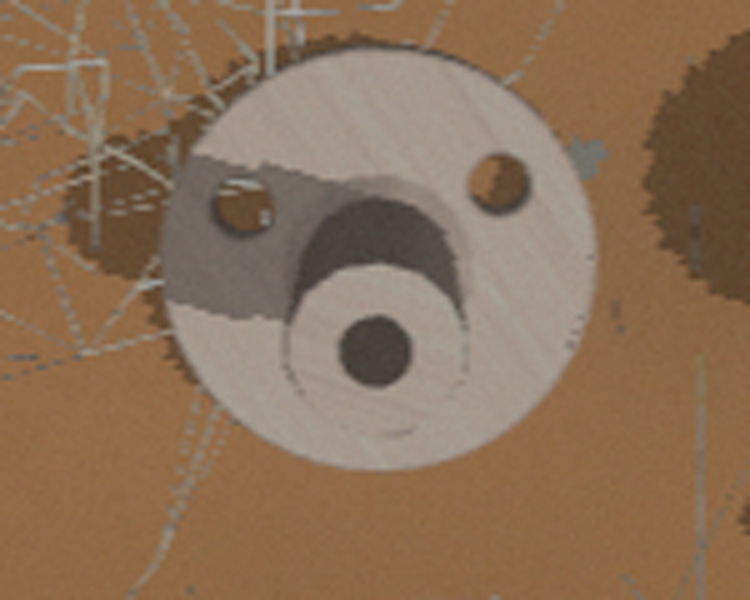

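```bash
python3 - <<'E'
from h import *
p=load('k1')
f=lambda x,y:((x+.5)/5-.5+187,(y+.5)/5-.5+137)
d=back(p,*f(380,258),.008)*1000;b=back(p,*f(376,350),.06)*1000;print(d,b)
hs=[back(p,*f(*c),.008)*1000 for c in((242,207),(500,183))]
for h in hs:
    e=(h-d);print(h,np.hypot(*e[:2]),np.degrees(np.arctan2(e[1],e[0])))
e=hs[1]-hs[0];print('pairdir',np.degrees(np.arctan2(e[1],e[0])),np.hypot(*e[:2]))
E
```

```text
[ 416.07718263 -255.63170796    8.        ] [ 416.2556449  -257.58325821   60.        ]
[ 388.2651899  -253.36335766    8.        ] 27.90434290616113 175.3372682800922
[ 433.74581204 -235.36198092    8.        ] 26.889445869813855 48.92212715719709
pairdir 21.593818839092254 48.913562075129875
```

Emit:
servo_tool(increments=[{"hand": 0,"travel": [2.4,-2.4,20],"yaw": 0},{"hand": 0,"travel": [0,0,30],"yaw": 0},{"hand": 0,"travel": [0,0,30],"yaw": 0},{"hand": 0,"travel": [0,0,25],"yaw": 0},{"hand": 0,"travel": [0,0,18],"yaw": 0},{"hand": 0,"travel": [0,0,12],"yaw": 0},{"hand": 0,"travel": [0,0,0],"yaw": 0},{"hand": 0,"travel": [0,0,0],"yaw": 0}], newtons=40)

```text
t: 17.05
tcp_pos: [0.4151, -0.2567, 0.0297]
tool_rot: [0.6, 0.8, -0.0, 0.001]
force: [-0.4, 0.7, 0.7]
finger_gap: 1.001
```

```bash
python3 - <<'E'
from h import *
go(416.2,-257.4,28)
E
```

```text
t 17.05 tcp [ 415.1 -256.7   29.7] xax [-0.279  0.96  -0.001] yax [0.96  0.279 0.001] z [ 0.001 -0.001 -1.   ] gap 1.001 F [-0.4  0.7  0.7] q6 [-0.78  0.7   1.92  0.    0.52 -1.07]
travel [-1.   0.9  1.7]
```

Emit:
servo_tool(increments=[{"hand": 1,"travel": [-1,1,1],"yaw": 0},{"hand": 1,"travel": [0,0,0],"yaw": 0},{"hand": 1,"travel": [0,0,0],"yaw": 0},{"hand": 1,"travel": [0,0,0],"yaw": 0},{"hand": 1,"travel": [0,0,0],"yaw": 0},{"hand": 1,"travel": [0,0,0],"yaw": 0},{"hand": 1,"travel": [0,0,0],"yaw": 0},{"hand": 1,"travel": [0,0,0],"yaw": 0},{"hand": 1,"travel": [0,0,0],"yaw": 0},{"hand": 1,"travel": [0,0,0],"yaw": 0}], newtons=50)

```text
t: 18.05
tcp_pos: [0.4159, -0.2572, 0.029]
tool_rot: [0.601, 0.8, -0.0, 0.001]
force: [0.1, 0.9, 7.0]
finger_gap: 0.34
```

```bash
python3 - <<'E'
from h import *
st()
E
```

```text
t 18.05 tcp [ 415.9 -257.2   29. ] xax [-0.279  0.96  -0.001] yax [0.96  0.279 0.001] z [ 0.001 -0.001 -1.   ] gap 0.34 F [0.1 0.9 7. ] q6 [-0.78  0.7   1.92  0.    0.52 -1.07]
```

Emit:
servo_tool(increments=[{"hand": 1,"travel": [0,0,-10],"yaw": 0},{"hand": 1,"travel": [0,0,-25],"yaw": 0},{"hand": 1,"travel": [0,0,-35],"yaw": 0},{"hand": 1,"travel": [10,2,-35],"yaw": 0},{"hand": 1,"travel": [25,6,-15],"yaw": 0},{"hand": 1,"travel": [40,9,0],"yaw": 0},{"hand": 1,"travel": [45,10,0],"yaw": 0},{"hand": 1,"travel": [45,10,0],"yaw": 0},{"hand": 1,"travel": [45,10,0],"yaw": 0},{"hand": 1,"travel": [45,10,0],"yaw": 0},{"hand": 1,"travel": [45,10,0],"yaw": 0},{"hand": 1,"travel": [45,10,0],"yaw": 0},{"hand": 1,"travel": [45,10,0],"yaw": 0},{"hand": 1,"travel": [40,9,0],"yaw": 0},{"hand": 1,"travel": [30,7,0],"yaw": 0},{"hand": 1,"travel": [20,4,0],"yaw": 0},{"hand": 1,"travel": [10,2,0],"yaw": 0},{"hand": 1,"travel": [0,0,0],"yaw": 0},{"hand": 1,"travel": [0,0,0],"yaw": 0}], newtons=50)

```text
t: 19.95
tcp_pos: [0.3835, 0.2432, 0.1483]
tool_rot: [0.601, 0.8, -0.0, -0.0]
force: [0.4, -0.7, -1.3]
finger_gap: 0.335
```

Emit:
servo_tool(increments=[{"hand": 1,"travel": [0,0,0],"yaw": 8},{"hand": 1,"travel": [0,0,0],"yaw": 8},{"hand": 1,"travel": [0,0,0],"yaw": 8},{"hand": 1,"travel": [0,0,0],"yaw": 8},{"hand": 1,"travel": [0,0,0],"yaw": 8},{"hand": 1,"travel": [0,0,0],"yaw": 8},{"hand": 1,"travel": [0,0,0],"yaw": 8},{"hand": 1,"travel": [0,0,0],"yaw": 5},{"hand": 1,"travel": [0,0,0],"yaw": 0},{"hand": 1,"travel": [0,0,0],"yaw": 0}], newtons=50)

```text
t: 20.95
tcp_pos: [0.3839, 0.243, 0.1483]
tool_rot: [0.923, 0.384, -0.0, 0.0]
force: [0.1, 0.1, -2.1]
finger_gap: 0.331
```

```bash
python3 - <<'E'
from h import *
go(383,250,149)
p=snap('wrist','l1');snap('top','l1t')
E
```

```text
t 20.95 tcp [383.9 243.  148.3] xax [ 0.705  0.709 -0.001] yax [ 0.709 -0.705 -0.   ] z [-0. -0. -1.] gap 0.331 F [ 0.1  0.1 -2.1] q6 [ 0.32  0.44  1.93 -0.    0.77  1.1 ]
travel [ 4.4 -5.6 -0.7]
```

View pics/l1.png

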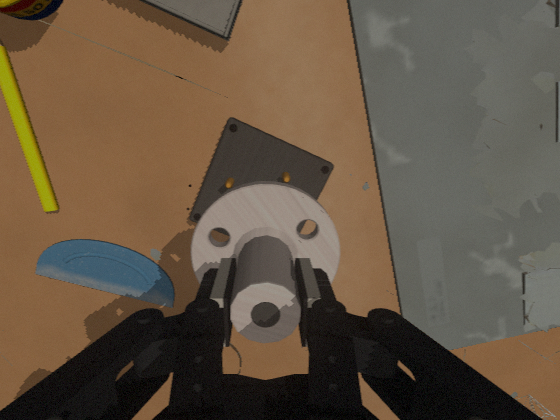

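```bash
python3 - <<'E'
from h import *
p=load('l1')
cv2.imwrite('pics/l2.png',cv2.resize(p['pixels'][105:245,180:350],None,fx=4.5,fy=4.2,interpolation=cv2.INTER_CUBIC))
p=load('a_top')
cv2.imwrite('pics/l3.png',cv2.resize(p['pixels'][213:257,215:259],None,fx=13,fy=13,interpolation=cv2.INTER_CUBIC))
E
```

```text
(no output)
```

View pics/l2.png

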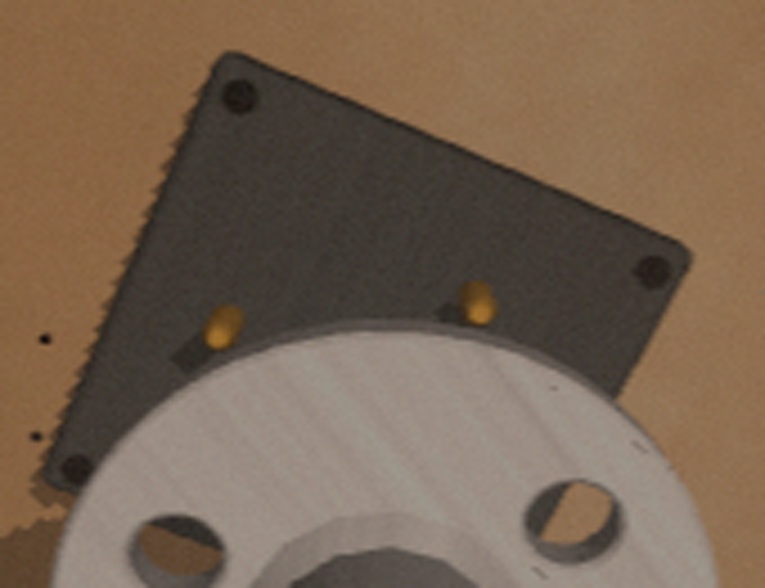

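View pics/l3.png

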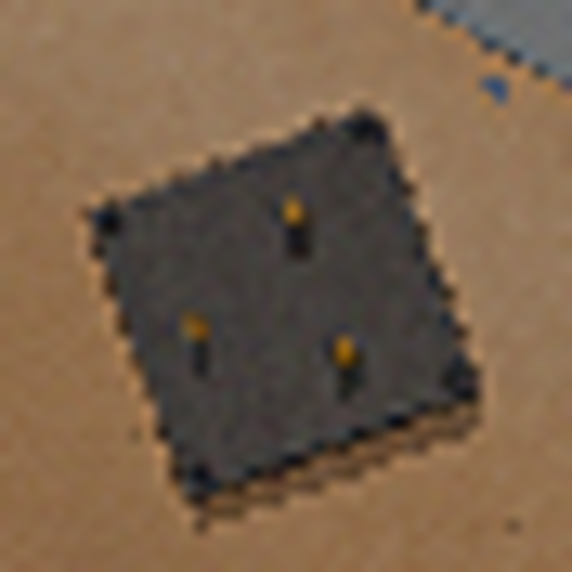

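```bash
python3 - <<'E'
from h import *
p=load('l1')
f=lambda x,y:((x+.5)/4.5-.5+180,(y+.5)/4.2-.5+105)
B=[back(p,*f(*c),.014)*1000 for c in((239,96),(653,272),(76,470))]
print('wrist bolts',np.round(B,1),'centre',(B[1]+B[2])/2,[np.linalg.norm(B[0]-B[i]) for i in(1,2)],[np.degrees(np.arctan2(*(B[0]-B[i])[1::-1])) for i in (1,2)])
S=[back(p,*f(*c),.028)*1000 for c in((220,334),(480,310))];print('studs',np.round(S,1),np.linalg.norm(S[0]-S[1]),np.degrees(np.arctan2(*(S[1]-S[0])[1::-1])))
s,r=st()
# flange
zt=s['tcp_pos'][2]-.029+.008
H=[back(p,*f(*c),zt)*1000 for c in((178,552),(574,521))]
e=H[1]-H[0];a=np.degrees(np.arctan2(e[1],e[0]));m=(H[0]+H[1])/2
print('flange holes',np.round(H,1),np.hypot(*e[:2]),a)
for sg in(1,-1):
  t=np.radians(a+90*sg);print('centre',m[:2]-14*np.array([np.cos(t),np.sin(t)]),'holes bisector',a+90*sg)
p=load('a_top');g=lambda x,y:((x+.5)/13-.5+215,(y+.5)/13-.5+213)
T=[back(p,*g(*c),.028)*1000 for c in((293,208),(194,325),(344,348))];c=np.mean(T,0);print('top studs',np.round(T,1),c)
for t in T:print(np.hypot(*(t-c)[:2]),np.degrees(np.arctan2(*(t-c)[1::-1])))
T=[back(p,*g(*c),.014)*1000 for c in((107,218),(368,125),(460,385),(200,480))];print(np.round(T,1),np.mean(T,0));e=T[1]-T[0];print(np.degrees(np.arctan2(e[1],e[0])));e=T[2]-T[3];print(np.degrees(np.arctan2(e[1],e[0])))
E
```

```text
wrist bolts [[408.4 306.2  14. ]
 [439.3 225.7  14. ]
 [328.  275.4  14. ]] centre [383.64077403 250.55594583  14.        ] [np.float64(86.19630901704986), np.float64(86.1030611349921)] [np.float64(111.03632123586887), np.float64(20.940582666252702)]
studs [[374.1 276.8  28. ]
 [411.7 246.3  28. ]] 48.38764169115353 -39.0583962463242
t 21.05 tcp [383.9 243.4 148.3] xax [ 0.705  0.71  -0.   ] yax [ 0.71  -0.705 -0.   ] z [-0. -0. -1.] gap 0.339 F [ 0.9  0.5 -1.3] q6 [ 0.32  0.44  1.93 -0.    0.77  1.1 ]
flange holes [[374.1 269.3 127.3]
 [411.2 238.5 127.3]] 48.20240468317969 -39.67655466075061
centre [383.74013268 243.11753084] holes bisector 50.32344533924939
centre [401.61681463 264.66803529] holes bisector -129.6765546607506
top studs [[412.3 246.3  28. ]
 [374.4 276.9  28. ]
 [367.4 228.8  28. ]] [384.70348198 250.6822646   28.        ]
27.93379908345112 -8.924275800005915
28.134490971092593 111.42087997288328
27.88830664196259 -128.39400002513267
[[410.6 307.9  14. ]
 [441.6 224.4  14. ]
 [357.3 192.7  14. ]
 [326.3 275.2  14. ]] [383.92748806 250.04635278  14.        ]
-69.6530751144295
-69.40866176180927
```

Emit:
servo_tool(increments=[{"hand": 1,"travel": [5.5,-5.2,10],"yaw": -0.6},{"hand": 1,"travel": [0,0,20],"yaw": 0},{"hand": 1,"travel": [0,0,20],"yaw": 0},{"hand": 1,"travel": [0,0,18],"yaw": 0},{"hand": 1,"travel": [0,0,10],"yaw": 0},{"hand": 1,"travel": [0,0,4],"yaw": 0},{"hand": 1,"travel": [0,0,0],"yaw": 0},{"hand": 1,"travel": [0,0,0],"yaw": 0}], newtons=50)

```text
t: 21.85
tcp_pos: [0.3844, 0.2518, 0.0667]
tool_rot: [0.921, 0.389, 0.001, 0.0]
force: [-0.7, 0.2, -1.2]
finger_gap: 0.335
```

```bash
python3 - <<'E'
from h import *
go(384,250.8,43)
p=snap('wrist','m1')
cv2.imwrite('pics/m2.png',cv2.resize(p['pixels'][150:350,150:390],None,fx=3,fy=3,interpolation=cv2.INTER_CUBIC))
E
```

```text
t 21.85 tcp [384.4 251.8  66.7] xax [0.697 0.717 0.001] yax [ 0.717 -0.697  0.   ] z [ 0.001  0.    -1.   ] gap 0.335 F [-0.7  0.2 -1.2] q6 [0.34 0.61 1.98 0.   0.55 1.11]
travel [-1.   0.4 23.7]
```

View pics/m2.png

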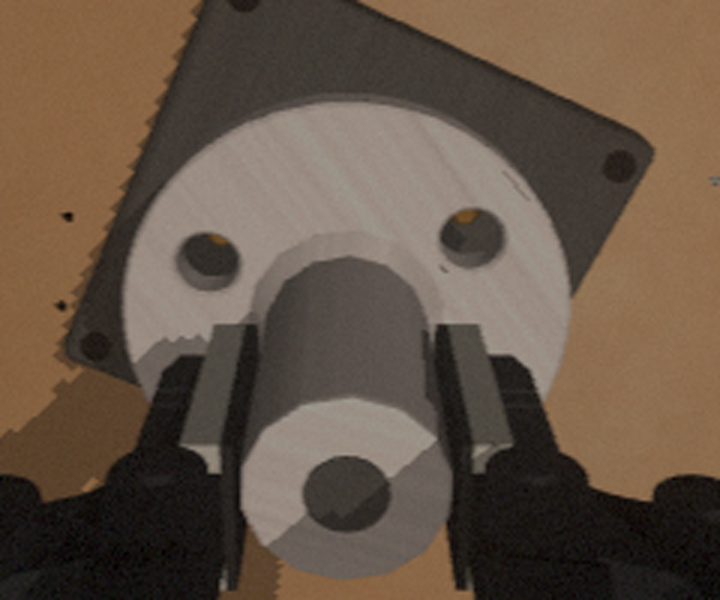

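```bash
python3 - <<'E'
from h import *
p=load('m1');f=lambda x,y:((x+.5)/3-.5+150,(y+.5)/3-.5+150)
B=[back(p,*f(*c),.014)*1000 for c in((243,0),(620,166),(95,347))];print(np.round(B,1),(B[1]+B[2])/2)
zt=.0667-.029+.008
H=[back(p,*f(*c),zt)*1000 for c in((208,260),(472,237))]
e=H[1]-H[0];a=np.degrees(np.arctan2(e[1],e[0]));m=(H[0]+H[1])/2
t=np.radians(a+90);print(np.round(H,1),a,'centre',m[:2]-14*np.array([np.cos(t),np.sin(t)]))
for th in(-9,111):
  X=[.3838+.028*np.cos(np.radians(th)),.2506+.028*np.sin(np.radians(th)),.030];u,v=proj(p,X);print((u+.5-150)*3,(v+.5-150)*3)
st()
E
```

```text
[[407.4 305.5  14. ]
 [439.4 225.9  14. ]
 [327.9 275.1  14. ]] [383.66810245 250.46803     14.        ]
[[374.2 278.   45.7]
 [411.7 247.7  45.7]] -38.88857915639814 centre [384.16016093 251.91675403]
466.49298796119103 214.30221816499284
222.14653281975916 235.30744174161356
t 21.9 tcp [384.5 251.8  66.9] xax [0.697 0.717 0.001] yax [ 0.717 -0.697  0.001] z [ 0.001  0.    -1.   ] gap 0.336 F [-0.6  0.1 -2.7] q6 [0.34 0.61 1.98 0.   0.55 1.11]
```

Emit:
servo_tool(increments=[{"hand": 1,"travel": [-1.3,0.5,0],"yaw": 0},{"hand": 1,"travel": [0,0,3],"yaw": 0},{"hand": 1,"travel": [0,0,4],"yaw": 0},{"hand": 1,"travel": [0,0,4],"yaw": 0},{"hand": 1,"travel": [0,0,3],"yaw": 0},{"hand": 1,"travel": [0,0,2],"yaw": 0},{"hand": 1,"travel": [0,0,0],"yaw": 0},{"hand": 1,"travel": [0,0,0],"yaw": 0}], newtons=50)

```text
t: 22.7
tcp_pos: [0.3834, 0.2502, 0.0502]
tool_rot: [0.921, 0.389, -0.0, -0.0]
force: [-0.2, 0.6, -2.2]
finger_gap: 0.331
```

Emit:
servo_tool(increments=[{"hand": 1,"travel": [0,0,2],"yaw": 0},{"hand": 1,"travel": [0,0,2],"yaw": 0},{"hand": 1,"travel": [0,0,1.5],"yaw": 0},{"hand": 1,"travel": [0,0,1],"yaw": 0},{"hand": 1,"travel": [0,0,0],"yaw": 0},{"hand": 1,"travel": [0,0,0],"yaw": 0}], newtons=50)

```text
t: 23.3
tcp_pos: [0.3834, 0.2502, 0.0438]
tool_rot: [0.921, 0.389, -0.0, -0.0]
force: [0.6, -0.4, -1.9]
finger_gap: 0.337
```

Emit:
servo_tool(increments=[{"hand": 1,"travel": [0,0,1],"yaw": 0},{"hand": 1,"travel": [0,0,0.5],"yaw": 0},{"hand": 1,"travel": [0,0,0],"yaw": 0}], newtons=50)

```text
t: 23.6
tcp_pos: [0.3836, 0.2503, 0.043]
tool_rot: [0.921, 0.389, 0.0, 0.0]
force: [-0.5, 0.2, 5.6]
finger_gap: 0.337
```

Contact at the expected height: seated. Release and rise, then look.

Emit:
servo_tool(increments=[{"hand": 0.4,"travel": [0,0,0],"yaw": 0},{"hand": 0,"travel": [0,0,0],"yaw": 0},{"hand": 0,"travel": [0,0,0],"yaw": 0},{"hand": 0,"travel": [0,0,0],"yaw": 0},{"hand": 0,"travel": [0,0,-20],"yaw": 0},{"hand": 0,"travel": [0,0,-30],"yaw": 0},{"hand": 0,"travel": [0,0,-40],"yaw": 0},{"hand": 0,"travel": [0,0,-40],"yaw": 0},{"hand": 0,"travel": [0,0,-30],"yaw": 0},{"hand": 0,"travel": [0,0,-10],"yaw": 0},{"hand": 0,"travel": [0,0,0],"yaw": 0},{"hand": 0,"travel": [0,0,0],"yaw": 0}], newtons=50)

```text
t: 24.8
tcp_pos: [0.3825, 0.2499, 0.2112]
tool_rot: [0.921, 0.389, -0.001, -0.0]
force: [0.8, -0.3, -0.1]
finger_gap: 1.007
```

```bash
python3 - <<'E'
from h import *
go(571,-404,215)
p=snap('wrist','n1')
E
```

```text
t 24.8 tcp [382.5 249.9 211.2] xax [ 0.697  0.717 -0.002] yax [ 0.717 -0.697 -0.001] z [-0.002 -0.001 -1.   ] gap 1.007 F [ 0.8 -0.3 -0.1] q6 [0.33 0.33 1.86 0.   0.95 1.11]
travel [-337.2  591.1   -3.7]
```

View pics/n1.png

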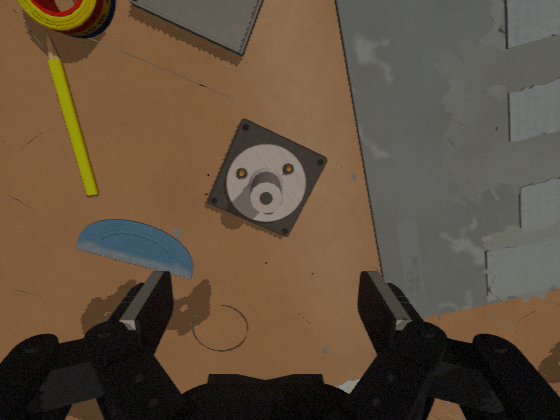

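Emit:
servo_tool(increments=[{"hand": 0,"travel": [-10,17.5,-4],"yaw": 0},{"hand": 0,"travel": [-17,30,0],"yaw": 0},{"hand": 0,"travel": [-22,38.5,0],"yaw": 0},{"hand": 0,"travel": [-22,38.5,0],"yaw": 0},{"hand": 0,"travel": [-22,38.5,0],"yaw": 0},{"hand": 0,"travel": [-22,38.5,0],"yaw": 0},{"hand": 0,"travel": [-22,38.5,0],"yaw": 0},{"hand": 0,"travel": [-22,38.5,0],"yaw": 0},{"hand": 0,"travel": [-22,38.5,0],"yaw": 0},{"hand": 0,"travel": [-22,38.5,0],"yaw": 0},{"hand": 0,"travel": [-22,38.5,0],"yaw": 0},{"hand": 0,"travel": [-22,38.5,0],"yaw": 0},{"hand": 0,"travel": [-22,38.5,0],"yaw": 0},{"hand": 0,"travel": [-22,38.5,0],"yaw": 0},{"hand": 0,"travel": [-22,38.5,0],"yaw": 0},{"hand": 0,"travel": [-16,28,0],"yaw": 0},{"hand": 0,"travel": [-8,15,0],"yaw": 0},{"hand": 0,"travel": [0,0,0],"yaw": 0},{"hand": 0,"travel": [0,0,0],"yaw": 0},{"hand": 0,"travel": [0,0,0],"yaw": 0}], newtons=50)

```text
t: 26.85
tcp_pos: [0.5713, -0.4015, 0.215]
tool_rot: [0.921, 0.389, -0.001, -0.002]
force: [0.6, -0.7, 0.5]
finger_gap: 0.996
```

```bash
python3 - <<'E'
from h import *
go(571,-404,28)
p=snap('wrist','o1')
E
```

```text
t 26.85 tcp [ 571.3 -401.5  215. ] xax [0.697 0.717 0.   ] yax [ 0.717 -0.697 -0.004] z [-0.002  0.003 -1.   ] gap 0.996 F [ 0.6 -0.7  0.5] q6 [-0.77  0.65  1.24  0.    1.25 -0.  ]
travel [ -2.1   2.2 186.9]
```

View pics/o1.png

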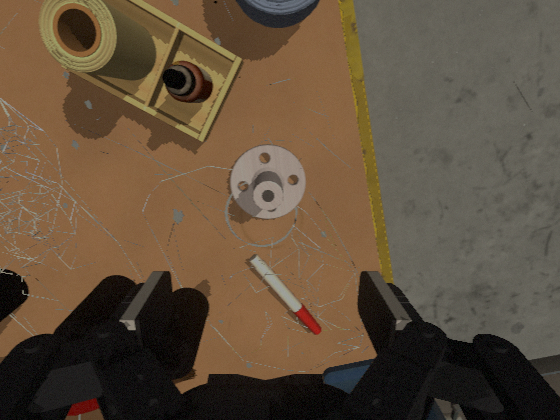

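```bash
python3 - <<'E'
from h import *
p=load('o1');print(back(p,267.5,195.5,.06),back(p,267.5,181.5,.008))
d=back(p,267.5,195.5,.06)*1000
go(d[0],d[1],29)
E
```

```text
[ 0.57088078 -0.4042368   0.06      ] [ 0.57223007 -0.40318635  0.008     ]
t 26.9 tcp [ 571.6 -401.6  215.6] xax [0.697 0.718 0.   ] yax [ 0.718 -0.697 -0.002] z [-0.002  0.002 -1.   ] gap 1.002 F [-0.4 -0.3  0.5] q6 [-0.77  0.65  1.24  0.    1.25 -0.  ]
travel [ -2.4   1.8 186.6]
```

Emit:
servo_tool(increments=[{"hand": 0,"travel": [-2,1.5,20],"yaw": 0},{"hand": 0,"travel": [0,0,40],"yaw": 0},{"hand": 0,"travel": [0,0,40],"yaw": 0},{"hand": 0,"travel": [0,0,30],"yaw": 0},{"hand": 0,"travel": [0,0,25],"yaw": 0},{"hand": 0,"travel": [0,0,18],"yaw": 0},{"hand": 0,"travel": [0,0,13],"yaw": 0},{"hand": 0,"travel": [0,0,0],"yaw": 0},{"hand": 0,"travel": [0,0,0],"yaw": 0}], newtons=50)

```text
t: 27.8
tcp_pos: [0.5722, -0.4062, 0.0311]
tool_rot: [0.921, 0.389, 0.0, 0.001]
force: [0.8, -0.8, -0.0]
finger_gap: 1.001
```

Emit:
servo_tool(increments=[{"hand": 1,"travel": [0,0,0],"yaw": 0},{"hand": 1,"travel": [0,0,0],"yaw": 0},{"hand": 1,"travel": [0,0,0],"yaw": 0},{"hand": 1,"travel": [0,0,0],"yaw": 0},{"hand": 1,"travel": [0,0,0],"yaw": 0},{"hand": 1,"travel": [0,0,0],"yaw": 0},{"hand": 1,"travel": [0,0,0],"yaw": 0},{"hand": 1,"travel": [0,0,0],"yaw": 0},{"hand": 1,"travel": [0,0,0],"yaw": 0}], newtons=50)

```text
t: 28.7
tcp_pos: [0.5718, -0.4061, 0.0312]
tool_rot: [0.921, 0.389, 0.0, 0.0]
force: [-1.0, 1.5, 4.9]
finger_gap: 0.33
```

```bash
python3 - <<'E'
from h import *
go(482,427.5,220)
p=snap('wrist','o2')
E
```

```text
t 28.7 tcp [ 571.8 -406.1   31.2] xax [ 0.697  0.717 -0.   ] yax [ 0.717 -0.697  0.   ] z [ 0. -0. -1.] gap 0.33 F [-1.   1.5  4.9] q6 [-0.78  0.87  1.35 -0.    0.92 -0.  ]
travel [ 534.8 -645.6 -189.1]
```

View pics/o2.png

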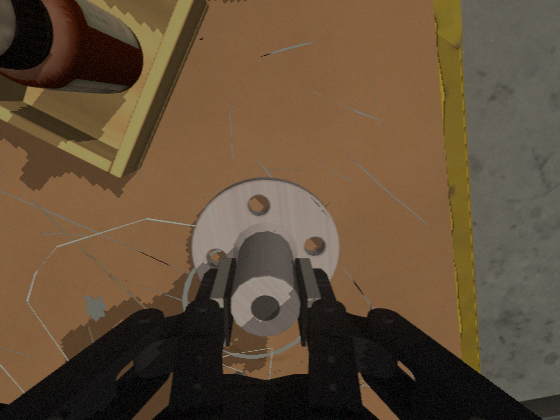

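```bash
python3 - <<'E'
from h import *
p=load('a_top')
for uv in((182,168),(178,165),(150,178),(140,125),(125,135)):
  print(uv,[np.round(back(p,*uv,z)[:2]*1000) for z in(0,.2,.3)])
cv2.imwrite('pics/o3.png',cv2.resize(p['pixels'][90:260,100:260],None,fx=3.5,fy=3.5))
E
```

```text
(182, 168) [array([681., 498.]), array([621., 444.]), array([590., 418.])]
(178, 165) [array([695., 516.]), array([633., 460.]), array([601., 433.])]
(150, 178) [array([635., 634.]), array([580., 564.]), array([553., 529.])]
(140, 125) [array([880., 696.]), array([795., 618.]), array([752., 580.])]
(125, 135) [array([832., 759.]), array([753., 674.]), array([713., 631.])]
```

View pics/o3.png

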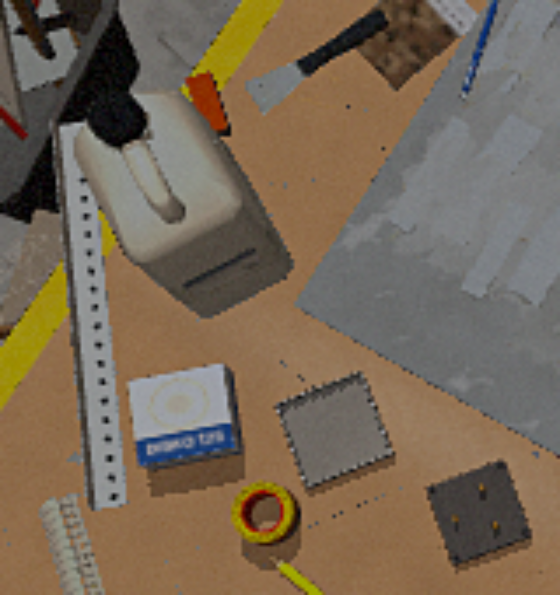

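Emit:
servo_tool(increments=[{"hand": 1,"travel": [0,0,-10],"yaw": 0},{"hand": 1,"travel": [0,0,-25],"yaw": 0},{"hand": 1,"travel": [0,0,-40],"yaw": 0},{"hand": 1,"travel": [0,0,-45],"yaw": 0},{"hand": 1,"travel": [5,-6,-40],"yaw": 0},{"hand": 1,"travel": [15,-18,-25],"yaw": 0},{"hand": 1,"travel": [23,-28,-4],"yaw": 0},{"hand": 1,"travel": [28,-34,0],"yaw": 0},{"hand": 1,"travel": [28,-34,0],"yaw": 0},{"hand": 1,"travel": [28,-34,0],"yaw": 0},{"hand": 1,"travel": [28,-34,0],"yaw": 0},{"hand": 1,"travel": [28,-34,0],"yaw": 0},{"hand": 1,"travel": [28,-34,0],"yaw": 0},{"hand": 1,"travel": [28,-34,0],"yaw": 0},{"hand": 1,"travel": [28,-34,0],"yaw": 0},{"hand": 1,"travel": [28,-34,0],"yaw": 0}], newtons=50)

```text
t: 30.35
tcp_pos: [0.5201, 0.0569, 0.2193]
tool_rot: [0.921, 0.389, -0.0, -0.0]
force: [0.4, -0.4, -3.4]
finger_gap: 0.338
```

```bash
python3 - <<'E'
from h import *
go(482,427.5,220)
E
```

```text
t 30.35 tcp [520.1  56.9 219.3] xax [ 0.698  0.717 -0.   ] yax [ 0.717 -0.698 -0.   ] z [-0.  0. -1.] gap 0.338 F [ 0.4 -0.4 -3.4] q6 [-0.1   0.41  1.7   0.    1.03  0.67]
travel [ 239.  -285.8   -0.7]
```

Emit:
servo_tool(increments=[{"hand": 1,"travel": [18,-21.5,0],"yaw": 0},{"hand": 1,"travel": [28,-33.5,0],"yaw": 0},{"hand": 1,"travel": [28,-33.5,0],"yaw": 0},{"hand": 1,"travel": [28,-33.5,0],"yaw": 0},{"hand": 1,"travel": [28,-33.5,0],"yaw": 0},{"hand": 1,"travel": [28,-33.5,0],"yaw": 0},{"hand": 1,"travel": [28,-33.5,0],"yaw": 0},{"hand": 1,"travel": [23,-28,0],"yaw": 0},{"hand": 1,"travel": [16,-19,0],"yaw": 0},{"hand": 1,"travel": [8,-10,0],"yaw": 0},{"hand": 1,"travel": [2,-2,0],"yaw": 0},{"hand": 1,"travel": [0,0,0],"yaw": 0},{"hand": 1,"travel": [0,0,0],"yaw": 0},{"hand": 1,"travel": [0,0,0],"yaw": 0}], newtons=50)

```text
t: 31.75
tcp_pos: [0.4833, 0.4185, 0.2194]
tool_rot: [0.922, 0.388, -0.0, 0.0]
force: [-0.3, -0.2, -2.8]
finger_gap: 0.334
```

```bash
python3 - <<'E'
from h import *
go(482,427.5,90)
p=snap('wrist','r1')
E
```

```text
t 31.75 tcp [483.3 418.5 219.4] xax [ 0.699  0.715 -0.001] yax [ 0.715 -0.699  0.   ] z [-0.    -0.001 -1.   ] gap 0.334 F [-0.3 -0.2 -2.8] q6 [ 0.54  0.56  1.41 -0.    1.18  1.31]
travel [  5.6  -7.3 129.4]
```

View pics/r1.png

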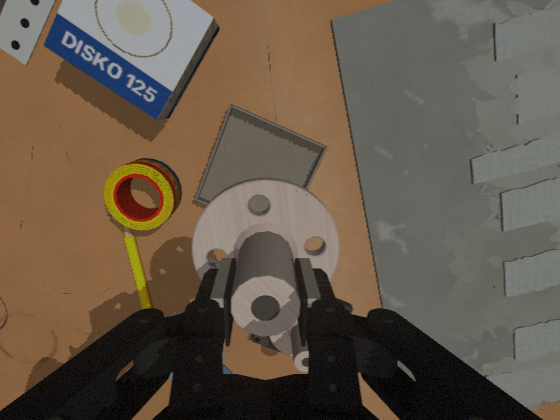

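```bash
python3 - <<'E'
from h import *
p=load('r1');B=[back(p,*c,.014)*1000 for c in((231,105),(326.5,147.5),(194.5,201))]
print(np.round(B,1),(B[1]+B[2])/2,[np.linalg.norm(B[0]-B[i]) for i in(1,2)])
E
```

```text
[[514.  500.1  14. ]
 [555.8 399.1  14. ]
 [410.6 457.7  14. ]] [483.19580876 428.39572861  14.        ] [np.float64(109.29964423682921), np.float64(111.73195337956969)]
```

Emit:
servo_tool(increments=[{"hand": 1,"travel": [6.2,-7.2,20],"yaw": 0},{"hand": 1,"travel": [0,0,35],"yaw": 0},{"hand": 1,"travel": [0,0,35],"yaw": 0},{"hand": 1,"travel": [0,0,30],"yaw": 0},{"hand": 1,"travel": [0,0,20],"yaw": 0},{"hand": 1,"travel": [0,0,14],"yaw": 0},{"hand": 1,"travel": [0,0,5],"yaw": 0},{"hand": 1,"travel": [0,0,0],"yaw": 0},{"hand": 1,"travel": [0,0,0],"yaw": 0}], newtons=50)

```text
t: 32.7
tcp_pos: [0.4831, 0.4298, 0.0615]
tool_rot: [0.921, 0.389, 0.001, -0.0]
force: [0.5, 0.2, -1.8]
finger_gap: 0.33
```

```bash
python3 - <<'E'
from h import *
go(482.5,428,35)
p=snap('wrist','r2')
E
```

```text
t 32.7 tcp [483.1 429.8  61.5] xax [0.698 0.717 0.002] yax [ 0.717 -0.698  0.001] z [ 0.002  0.001 -1.   ] gap 0.33 F [ 0.5  0.2 -1.8] q6 [ 0.55  0.77  1.5  -0.    0.87  1.33]
travel [-1.8  0.8 26.5]
```

View pics/r2.png

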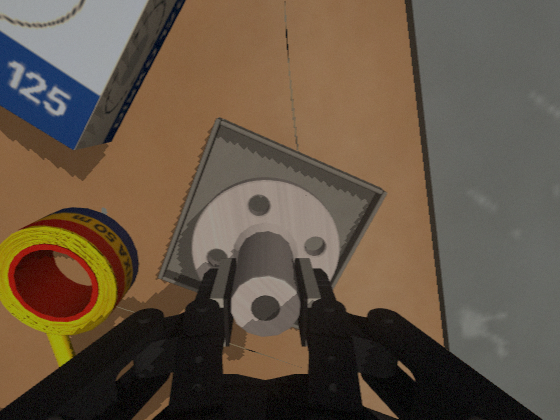

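Emit:
servo_tool(increments=[{"hand": 1,"travel": [-1.5,0.8,8],"yaw": 0},{"hand": 1,"travel": [0,0,8],"yaw": 0},{"hand": 1,"travel": [0,0,5],"yaw": 0},{"hand": 1,"travel": [0,0,3],"yaw": 0},{"hand": 1,"travel": [0,0,1],"yaw": 0},{"hand": 1,"travel": [0,0,1],"yaw": 0},{"hand": 1,"travel": [0,0,0],"yaw": 0}], newtons=50)

```text
t: 33.45
tcp_pos: [0.4818, 0.4279, 0.0345]
tool_rot: [0.921, 0.389, 0.0, -0.0]
force: [-0.9, -0.0, -2.7]
finger_gap: 0.338
```

Emit:
servo_tool(increments=[{"hand": 1,"travel": [0,0,1],"yaw": 0},{"hand": 1,"travel": [0,0,0.5],"yaw": 0},{"hand": 1,"travel": [0,0,0],"yaw": 0}], newtons=50)

```text
t: 33.75
tcp_pos: [0.4819, 0.4279, 0.0342]
tool_rot: [0.921, 0.389, 0.0, -0.0]
force: [-1.3, -0.4, 4.2]
finger_gap: 0.336
```

Contact; release and rise, then look at everything.

Emit:
servo_tool(increments=[{"hand": 0.4,"travel": [0,0,0],"yaw": 0},{"hand": 0,"travel": [0,0,0],"yaw": 0},{"hand": 0,"travel": [0,0,0],"yaw": 0},{"hand": 0,"travel": [0,0,0],"yaw": 0},{"hand": 0,"travel": [0,0,-20],"yaw": 0},{"hand": 0,"travel": [0,0,-30],"yaw": 0},{"hand": 0,"travel": [0,0,-40],"yaw": 0},{"hand": 0,"travel": [0,0,-40],"yaw": 0},{"hand": 0,"travel": [0,0,-40],"yaw": 0},{"hand": 0,"travel": [0,0,-30],"yaw": 0},{"hand": 0,"travel": [0,0,0],"yaw": 0},{"hand": 0,"travel": [0,0,0],"yaw": 0},{"hand": 0,"travel": [0,0,0],"yaw": 0}], newtons=50)

```text
t: 35.05
tcp_pos: [0.4807, 0.4271, 0.2312]
tool_rot: [0.921, 0.389, -0.002, 0.0]
force: [0.1, -0.8, 0.3]
finger_gap: 0.996
```

```bash
python3 - <<'E'
from h import *
st()
p=snap('wrist','s1');s=snap('scene','s1s');t=snap('top','s1t')
cv2.imwrite('pics/s2.png',cv2.resize(s['pixels'][140:310,95:405],None,fx=2.5,fy=2.5,interpolation=cv2.INTER_CUBIC))
cv2.imwrite('pics/s3.png',cv2.resize(t['pixels'][140:265,310:440],None,fx=4.6,fy=4.6,interpolation=cv2.INTER_CUBIC))
E
```

```text
t 35.05 tcp [480.7 427.1 231.2] xax [ 0.697  0.717 -0.003] yax [ 0.717 -0.697 -0.001] z [-0.003 -0.002 -1.   ] gap 0.996 F [ 0.1 -0.8  0.3] q6 [ 0.55  0.55  1.38 -0.    1.21  1.32]
```

View pics/s1.png

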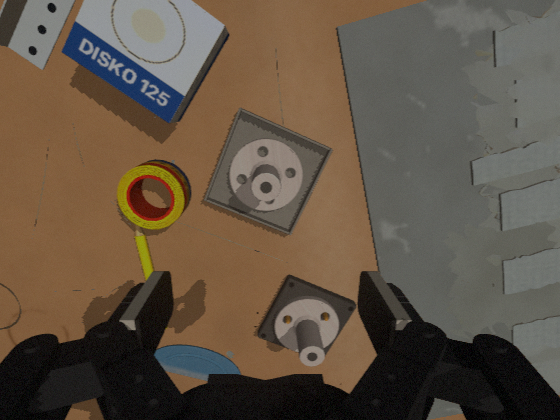

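View pics/s2.png

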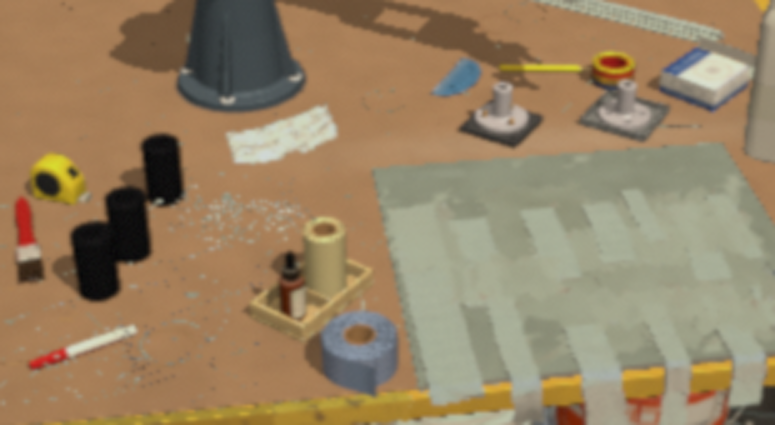

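View pics/s3.png

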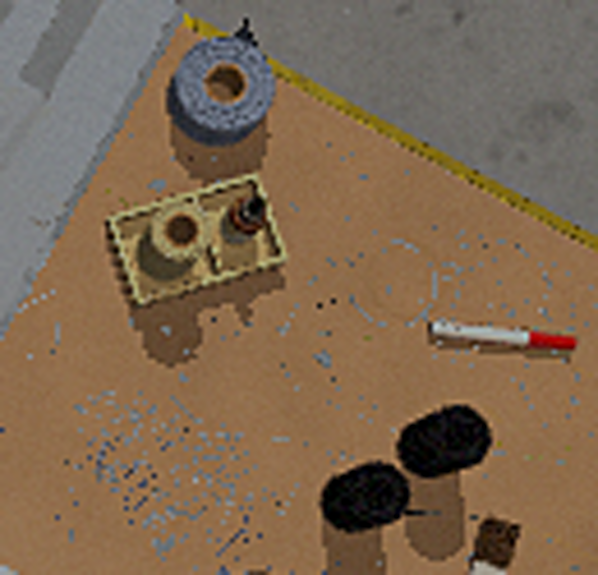

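```bash
python3 - <<'E'
from h import *
p=load('s1t');f=lambda u,v:(310+(u+.5)/4.6-.5,140+(v+.5)/4.6-.5)
x=np.array([-.296,.955]);y=np.array([-x[1],x[0]])
C=[back(p,*f(*c),.026)[:2]*1000 for c in((108,218),(262,176),(284,260),(136,304))];c=np.mean(C,0);print(c)
for n,u,v,z in(('film',183,229,.098),('bottle cap',254,206,.106)):
  d=back(p,*f(u,v),z)[:2]*1000-c;print(n,d@x,d@y)
w=load('s1');print('four boss',back(w,266,186.5,.063),'tray',np.mean([back(w,*k,.014) for k in((239,108),(331,150),(288,234),(204,200))],0))
print('three boss',back(w,312,356,.074),'yel',back(p,176,236,.037))
E
```

```text
[ 574.4214686  -240.48715736]
film 27.774633292383466 -0.07135770771364443
bottle cap -36.99186394933989 -0.263030261770643
four boss [0.48301214 0.42867708 0.063     ] tray [0.48325714 0.42957482 0.014     ]
three boss [0.3832005  0.25011413 0.074     ] yel [0.3782858 0.4963689 0.037    ]
```

All positions are well inside tolerance, so I'm handing in.

```bash
python3 - <<'E'
from station import manip
print(manip.sign_off())
E
```

```text
the job is handed in; nothing more can be done
None
```

The job is done and handed in at about 35 s of the 128 s allowed. Sign-off gave no verdict, so the results below are from my own camera checks.

| Part | Where it ended up | Last check |
|---|---|---|
| Three-hole flange | Down over the studs on the plate | Boss about 1 mm from the plate centre; studs show through the holes; plate contact came at the expected height |
| Four-hole flange | Flat in the steel tray | About 1 mm from the tray centre |
| Film roll (cream) | Upright in the larger bay | Box frame x about +28 mm, y about 0 |
| Dropper bottle | Upright in the smaller bay | Box frame x about -37 mm, y about 0 |

- **Bystanders:** the tape rolls and the carton look unmoved. I compared them by eye for the blue roll and carton, and measured only the yellow roll, within about 3 mm of its start. The gripper was open and clear of everything at hand-in.
- **Disagreement:** the first wide wrist view put the bottle 4–7 mm away from where the closer wrist view and the top camera had it. I used the closer position and the grasp was good.
- **Refused move:** one early move call was refused for a missing `yaw` key, and nothing moved. No other checks failed.

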